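Seat the jar tray in the date coder's fence corner

TASK

Slide the small steel tray of twelve green jars across the white plate and under the print head until it sits square and flush in the corner of the blue fences, fully home against both the side rail and the end stop. Keep the tray flat on the plate, do not bump the print head or its post (it overhangs the tray's place, so lean the tool to reach under its edge), and leave all the other things on the table where they are.

Things in the scene. Friction and masses are not known exactly. Their poses are not given: they have to be found in the camera images.
- fixture: Fixture fixed on the table: white plate 390 (x) x 320 (y) x 8; origin at the centre of its underside; x points to the end stop (away from the robot), y to the side rail. Two blue fences, 18 thick, stand 24 above the plate: side rail (inner face y = 130, from x = -191 to 179) and end stop (inner face x = 165, from y = -60 to 148). Place and yaw vary.
- corner (a point): The inner corner of the fences on the plate's top face, at (165, 130, 8) in the fixture's frame, same axes: x is normal to the end stop, y normal to the side rail. The free plate lies towards -x and -y.
- print_head: Grey beam with a dark top, fixed to the fixture, same origin and axes. It crosses the plate at x = 50 to 110, y = -45 to 220; underside 75 above the plate (steel strip at 71), 70 tall. Its near face (x = 50) stands exactly above the seated tray's near side. Its dark post, 50 x 50, stands outside the rail at (80, 197).
- tray: Loose open steel tray, 115 (x) x 150 (y), walls 30 high, with twelve green jars fixed in it (lids 34 above its underside), 0.3 to 0.6 kg. Origin at the centre of its underside. It starts skewed on the plate on the robot's side of the print head. Its x axis is to face the end stop, its y axis the side rail.
- tray_corner (a point): The bottom outer corner of the tray that belongs in the fence corner, at (57.5, 75, 0) in the tray's frame, same axes as the tray.
- jar_a: Bystander: single green jar, 33 diameter, 36 high, standing on the plate's far right part; origin at the centre of its underside.
- ink_bottle: Bystander: blue ink bottle with a black cap, 44 diameter, 100 high, on the table left of the side rail; origin at the centre of its underside.
- jar_b: Bystander: single green jar, 33 diameter, 36 high, on the table to the left; origin at the centre of its underside.
- tape_roll: Bystander: yellow tape roll lying flat, 90 diameter, 25 high, on the table to the left; origin at the centre of its underside.
- ink_carton: Bystander: cardboard box 60 x 45 x 70 high, on the table to the left; origin at the centre of its underside.
- lid_stack: Bystander: stack of four dark green lids, 33 diameter, 42 high, on the table to the right; origin at the centre of its underside.
- brush: Bystander: hand brush lying along its x axis on the table to the right, about 200 long; origin at the centre of its underside.
Mind the look-alikes: they are no part of the job. What is shaped like the tray but black or pink is not meant.

How it is judged:
At the end, for the whole second after the job is handed in: The tray lies flat and still on the plate in the fence corner: its corner within 4 mm of both the end stop and the side rail, its sides parallel to the fences within 0.03 rad (1.7 degrees) (x of tray_corner in the frame of corner between -0.004 and 0.004 m and y of tray_corner in the frame of corner between -0.004 and 0.004 m and z of tray_corner in the frame of corner below 0.004 m and angle between the x axis of tray and the x axis of fixture, either way round below 0.03 rad and angle between tray's own z axis and vertical below 0.03 rad and linear speed of tray below 0.01 m/s); the robot touches nothing.
It fails at once if the print head or its post is bumped (more than 3 N from the robot or the tray) (contact force between print_head and anything else above 3 N).
It fails at once if the tray is lifted off the plate (its corner more than 15 mm above the plate) (z of tray_corner in the frame of corner above 0.015 m).
It fails at once if the tray is tipped more than 0.2 rad (angle between tray's own z axis and vertical above 0.2 rad).
It fails at once if another thing is moved more than 15 mm (distance of any of jar_a, ink_bottle, jar_b, tape_roll, ink_carton, lid_stack, brush from where it was at the start of the episode above 0.015 m).
It also fails if it takes over 53 s, if anything falls off the work surface, if the arm or the gripper's body presses on something with over 40 N, if the wrist force passes 120 N, or if a joint passes its speed limit or range.

ROBOT

A 7-joint arm with a two-finger parallel gripper is mounted at the origin on the work surface. World frame = base frame: x ahead of the robot, y to its left, z up, the work surface at z = 0. Lengths are in m, angles in rad, forces in N, time in s.
With the tool pointing down it reaches from about 0.425 to 0.925 m from the base axis. Payload 6.8 kg.
Tool frame: the origin (TCP) lies where the fingers leave the gripper's body, on its centre line; the fingertips stand 80 mm ahead of it and the grasp point (between the pads) lies 61 mm ahead of it; z points along the fingers, y is the line along which they close (so a half turn about z gives the same grasp; the last joint's range is limited). The gripper opens to 88 mm and grips with 3 to 60 N. Pads are 20 mm wide; open, the fingers measure 115 mm over their backs; the gripper's body (75 mm by 178 mm) begins 61 mm behind the grasp point.
Start: joints at [-1.382, 0.477, 0.022, 1.555, -0.011, 1.109, -0.083], TCP at [0.197, 0.646, 0.303] pointing down, gripper open.
Joint ranges: [-2.96, 2.96], [-0.34, 2.1], [-1.41, 1.46], [0.24, 2.44], [-1.37, 4.51], [0.17, 1.92], [-2.96, 2.96]. Speed limits (rad/s): [2.39, 2.39, 3.14, 3.14, 3.14, 3.14, 3.14].

INTERFACE

Orientations are given as a 3x3 rotation matrix whose columns are the frame's x, y, z axes.
In Python, from plant import env gives the robot as it stands.
- The arm moves only by the tool send_rows, never from a script. Its argument "plan" is a list of rows, each an object with "dp": the shift along the world's x, y, z in m, a list of three; "twist": the turn, a rotation vector about the world's x, y, z in rad, a list of three; "hand": the finger opening in m, from 0 to 0.0878. A call has 1 to 10 rows; each row is the pose to reach, as a shift and turn from the pose commanded when the call began; what a row does not reach only later rows make up. A row lasts 1/10 s, in which the tool goes at most 50 mm and 8.59 degrees, less where a joint would pass 70% of its speed; a pose out of reach is approached as far as the arm can. A call with a gripper value outside its range is refused whole. The fingers move at their own pace and stop on an object; the grip force is fixed at half the most. Time passes only in rows, so rows that repeat a pose let the fingers close. It gives the time, the measured TCP pose, the force, the opening and the grip force at its end, in the units of the state.
- env.observe(): the state, without advancing time (a new reading comes with each control period).
- env.grab_frame(name): name is "scene" or "top" or "wrist"; returns the picture (400x640x3 uint8, blue, green, red); there is no depth.
- env.calibration(name): a dict with "fovy" (degrees; the focal length in pixels is half the picture's height over the tangent of half this angle, whatever the lens; pixels are square), "cx", "cy" (the principal point, pixels), "world_from_camera" (4x4, takes a point from camera to world coordinates). Camera axes: x right, y up, looking along -z (the intrinsics and any distortion apply to the point x, -y, -z); pixel columns grow to the right and rows downward; lengths in m; the calibration is good to about 2 mm. A picture is of the moment at which its call begins: read the wrist's pose just before it. calibration takes no time and is no camera call; for the wrist camera it gives the pose at the moment of the call.
- env.close_job(): hands the job in; it is judged then, once.
Trained networks look in the newest picture that a camera, given by its name, has taken for a name from the list of things; names that differ only in an ending like _2 or _b are one class to them, and where a whole thing is asked for, a point or a joint stands for the part that bears it (a point fixed in the world has none). Each returns a list of dicts, best first, with "conf" (0 to 1); they miss things now and then, are a little off and sometimes report something else, mostly with a low value. They report only what shows in the picture. A call takes as long as a camera call. They do not tell look-alikes from the thing itself.
- env.regions_of(query, camera): "mask" (400x640 bool, what is visible of it) and "point" ([column, row] in pixels, amid what is visible of it).
- env.tip_of(query, camera): "point" ([column, row] in pixels: a listed point, or the origin of a listed thing).
The state is a dict: "time": time; "qpos": joint angles; "qd": joint speeds; "joint_efforts": joint torques, N m; "position": TCP position; "eef_rot": TCP orientation; "force": force on the tool from outside, world axes, zero at the start; "moment": the same for the moment, N m; "finger_gap": finger opening in m; "gripper_force": force on a finger pad.
Only numpy, scipy, OpenCV 4.12 (cv2) and the standard library are available. Lean on these libraries where they do the work, as an engineer would, in place of code of your own. Each camera call takes 0.05 s, during which the arm holds its last target. There are 200 camera calls.

## Working session

There is one attempt and no reset: what is moved stays moved. The work goes in short steps, Python scripts to look and compute and a tool call to move; the robot and the scene stay as the last step left them, time stands still between calls to the robot, and variables do not carry over. Pictures are saved under pics/ and viewed, at most 10 in all, crops included, and the job is handed in when it is done.

Besides the shell and the picture viewer there is one more tool, called after "Call:" as a command line: name --argument value ..., lists and objects as JSON in quotes. send_rows: Moves the arm, as the interface text tells. Its arguments: {"type":"object","properties":{"plan":{"type":"array","items":{"type":"object","properties":{"dp":{"type":"array","items":{"type":"number"}},"twist":{"type":"array","items":{"type":"number"}},"hand":{"type":"number"}}}}},"required":["plan"]}

```bash
mkdir -p pics; ls
python3 - <<'E'
from plant import env
import cv2, numpy as np
s=env.observe(); print(s['time'],s['position'],s['eef_rot'],s['finger_gap'])
a=env.grab_frame("scene"); b=env.grab_frame("top")
cv2.imwrite("pics/scene0.png",a); cv2.imwrite("pics/top0.png",b)
for n in("scene","top"):
    print(n,env.calibration(n))
    for q in ("tray","tray_corner","corner","fixture","print_head"):
        print(q,[(np.round(r["point"],1).tolist(),round(r["conf"],2)) for r in env.tip_of(q,n)][:4])
E
```

```text
pics
0.0 [0.19727018 0.64504054 0.30169686] [[-9.56280336e-01  2.92451300e-01 -3.94464482e-04]
 [ 2.92451532e-01  9.56278701e-01 -1.77421975e-03]
 [-1.41654890e-04 -1.81201320e-03 -9.99998348e-01]] 0.08818507394546657
scene {'fovy': 42.74892590430123, 'cx': 319.52880517680427, 'cy': 199.44450150938772, 'world_from_camera': array([[ 0.75779051, -0.44299374,  0.4790721 ,  1.11199785],
       [ 0.65224329,  0.49376823, -0.57512749, -0.74759595],
       [ 0.0182273 ,  0.74829772,  0.66311258,  0.93319536],
       [ 0.        ,  0.        ,  0.        ,  1.        ]])}
tray [([324.6, 233.0], 0.95), ([166.9, 238.3], 0.86), ([318.3, 127.3], 0.85)]
tray_corner [([360.9, 227.4], 0.96), ([199.7, 220.0], 0.93), ([341.2, 117.4], 0.73)]
corner [([425.9, 235.2], 0.97), ([360.2, 228.4], 0.28)]
fixture [([345.7, 249.8], 0.96)]
print_head []
top {'fovy': 45.534718108269914, 'cx': 321.3725998134616, 'cy': 197.2885109577573, 'world_from_camera': array([[-0.01918917,  0.99828604, -0.05528801,  0.41082661],
       [-0.99980081, -0.01885604,  0.00654088,  0.01745326],
       [ 0.00548716,  0.05540251,  0.99844902,  1.3917278 ],
       [ 0.        ,  0.        ,  0.        ,  1.        ]])}
tray [([335.3, 176.4], 0.81), ([430.9, 273.8], 0.76), ([214.6, 295.5], 0.64)]
tray_corner [([303.9, 159.4], 0.95), ([397.3, 270.3], 0.72), ([186.9, 286.3], 0.7)]
corner [([336.6, 175.6], 0.73), ([275.5, 111.1], 0.65)]
fixture [([331.5, 155.5], 0.82)]
print_head [([180.7, 244.0], 0.57), ([277.2, 110.5], 0.23)]
```

View pics/scene0.png

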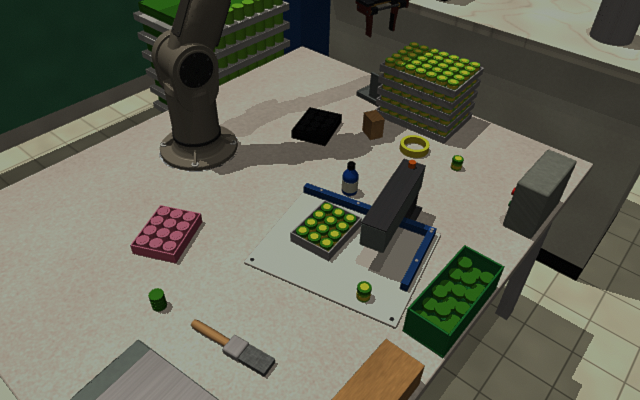

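View pics/top0.png

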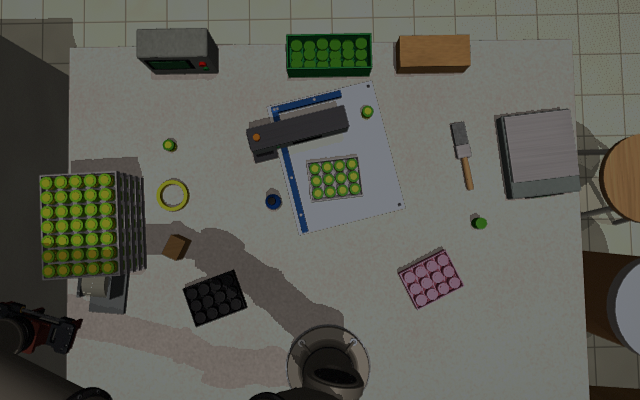

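The scene view shows the tray at (325,233), skewed on the plate in front of the grey head. The fence corner is near (426,235), and the black and pink look-alikes stand elsewhere. In the top view the plate corners are about (302,234), (270,108), (372,82) and (405,209), with the tray at (335,177), the ink bottle at (273,201) and jar_a at (367,112). Next I'll turn these into metric positions.

```bash
cat > h.py <<'E'
from plant import env
import cv2, numpy as np
from scipy.optimize import least_squares
def K(c): return 200/np.tan(np.radians(c["fovy"])/2)
def ray(c,uv):
    uv=np.atleast_2d(np.array(uv,float)); f=K(c); T=c["world_from_camera"]
    d=np.c_[(uv[:,0]-c["cx"])/f,-(uv[:,1]-c["cy"])/f,-np.ones(len(uv))]@T[:3,:3].T
    return T[:3,3],d
def onz(c,uv,z):
    o,d=ray(c,uv); return (o+d*((z-o[2])/d[:,2])[:,None])[:,:2]
def proj(c,P):
    T=c["world_from_camera"]; p=(np.atleast_2d(P)-T[:3,3])@T[:3,:3]; f=K(c)
    return np.c_[c["cx"]+f*p[:,0]/-p[:,2], c["cy"]-f*p[:,1]/-p[:,2]]
def rot(a): return np.array([[np.cos(a),-np.sin(a)],[np.sin(a),np.cos(a)]])
def rect(m,c,z):
    v,u=np.nonzero(m); (ce,wh,_),=[cv2.minAreaRect(onz(c,np.c_[u,v],z).astype(np.float32)*1000)]; return ce,wh,_
E
python3 - <<'E'
from h import *
t=env.calibration("top"); s=env.calibration("scene")
P=onz(t,[(302,234),(270,108),(372,82),(405,209)],.008); print("plate",P.round(3).tolist(),[round(float(np.linalg.norm(P[i]-P[i-1])),3) for i in range(4)])
print("scene: tray org",onz(s,(324.6,233),.008),"tc",onz(s,(360.9,227.4),.008),"corner",onz(s,(425.9,235.2),.008),"fix",onz(s,(345.7,249.8),0))
print("top: tray org",onz(t,(335.3,176.4),.008),"tc",onz(t,(303.9,159.4),.008),"fix",onz(t,(331.5,155.5),0))
im=cv2.imread("pics/top0.png"); m=((im[:,:,0].astype(int)-im[:,:,2]>50)).astype(np.uint8)
m[:, :265]=0;m[:,380:]=0
n,l,st,ce=cv2.connectedComponentsWithStats(m)
for i in range(1,n):
    if st[i,4]>30: print(st[i],rect(l==i,t,.032))
w=env.calibration("wrist"); print(w); o=env.observe(); R=o['eef_rot']; W=w["world_from_camera"]
print("cam in tool", R.T@(W[:3,3]-o['position']), (R.T@W[:3,:3]).round(3).tolist())
for r in env.regions_of("tray","top"): print(r["conf"],r["point"],rect(r["mask"],t,.04))
E
```

```text
plate [[0.382, 0.067], [0.753, 0.154], [0.825, -0.147], [0.449, -0.234]] [0.308, 0.381, 0.31, 0.386]
scene: tray org [[ 0.53710326 -0.03404684]] tc [[0.59382799 0.04373611]] corner [[0.73455603 0.13167165]] fix [[ 0.60906932 -0.03763402]]
top: tray org [[ 0.54767047 -0.03338451]] tc [[0.59921581 0.05728211]] fix [[ 0.6103402  -0.02379123]]
[271  91  70  26 390] ((758.7528686523438, 47.30885314941406), (27.614931106567383, 204.72775268554688), 13.201410293579102)
[282 148  26  84 459] ((510.6209411621094, 85.83110046386719), (246.23910522460938, 15.9381103515625), 13.088602066040039)
[266 195  14  14  80] ((475.3765869140625, 147.95889282226562), (35.386329650878906, 38.017539978027344), 13.004194259643555)
{'fovy': 67.81243081578069, 'cx': 323.04487917837224, 'cy': 200.07041764357308, 'world_from_camera': array([[ 2.91476806e-01, -9.10953211e-01, -2.91899845e-01,
         1.17169347e-01],
       [ 9.56577893e-01,  2.77599697e-01,  8.88658687e-02,
         6.71375603e-01],
       [ 7.86600787e-05, -3.05127278e-01,  9.52311576e-01,
         3.85358986e-01],
       [ 0.00000000e+00,  0.00000000e+00,  0.00000000e+00,
         1.00000000e+00]])}
cam in tool [ 0.08428831  0.00128326 -0.08269101] [[0.001, 0.952, 0.305], [1.0, -0.001, -0.0], [-0.0, 0.305, -0.952]]
0.98 [430.8, 275.7] ((248.26809692382812, -295.31768798828125), (119.11922454833984, 151.11155700683594), 26.39916229248047)
0.96 [335.5, 177.7] ((538.575927734375, -28.92414093017578), (118.93728637695312, 152.3502655029297), 5.442169666290283)
0.93 [213.7, 296.9] ((208.5108184814453, 313.2855529785156), (114.82166290283203, 154.67904663085938), 19.272838592529297)
```

Call:
send_rows --plan '[{"dp": [0.03, -0.05, 0.02], "twist": [0, 0, 0.05], "hand": 0.0878}, {"dp": [0.06, -0.09, 0.02], "twist": [0, 0, 0.1], "hand": 0.0878}, {"dp": [0.09, -0.13, 0.02], "twist": [0, 0, 0.15], "hand": 0.0878}, {"dp": [0.12, -0.17, 0.02], "twist": [0, 0, 0.2], "hand": 0.0878}, {"dp": [0.15, -0.21, 0.02], "twist": [0, 0, 0.25], "hand": 0.0878}, {"dp": [0.18, -0.25, 0.02], "twist": [0, 0, 0.3], "hand": 0.0878}, {"dp": [0.2, -0.295, 0.02], "twist": [0, 0, 0.35], "hand": 0.0878}, {"dp": [0.215, -0.34, 0.02], "twist": [0, 0, 0.4], "hand": 0.0878}, {"dp": [0.23, -0.385, 0.02], "twist": [0, 0, 0.45], "hand": 0.0878}, {"dp": [0.24, -0.43, 0.02], "twist": [0, 0, 0.525], "hand": 0.0878}]'

```text
time: 1.65
position: [0.438, 0.2144, 0.323]
eef_rot: [[-0.974, -0.228, 0.001], [-0.228, 0.974, 0.001], [-0.001, 0.0, -1.0]]
force: [0.7, 1.0, -0.2]
finger_gap: 0.0879
gripper_force: 0.0
```

Call:
send_rows --plan '[{"dp": [0.01, -0.045, 0], "twist": [0, 0, 0], "hand": 0.0878}, {"dp": [0.02, -0.09, 0], "twist": [0, 0, 0], "hand": 0.0878}, {"dp": [0.03, -0.135, 0], "twist": [0, 0, 0], "hand": 0.0878}, {"dp": [0.04, -0.18, 0], "twist": [0, 0, 0], "hand": 0.0878}, {"dp": [0.04, -0.225, 0], "twist": [0, 0, 0], "hand": 0.0878}, {"dp": [0.04, -0.25, 0], "twist": [0, 0, 0], "hand": 0.0878}, {"dp": [0.04, -0.25, 0], "twist": [0, 0, 0], "hand": 0.0878}]'

```text
time: 2.35
position: [0.4769, -0.0377, 0.323]
eef_rot: [[-0.976, -0.22, 0.001], [-0.22, 0.976, -0.001], [-0.0, -0.001, -1.0]]
force: [-0.4, 0.6, -0.6]
finger_gap: 0.0879
gripper_force: 0.0
```

Run:
```python
from h import *
s=env.observe(); print(s['time'],s['position'],s['eef_rot'].round(3).tolist(),s['finger_gap'],s['force'])
c=env.calibration("wrist"); a=env.grab_frame("wrist"); cv2.imwrite("pics/w1.png",a)
np.save("w1.npy",c)
for q in ("tray","tray_corner","corner","fixture","jar_a"):
    z={"fixture":0}.get(q,.008)
    print(q,[(np.round(r["point"],1).tolist(),round(r["conf"],2),onz(c,r["point"],z).round(4).tolist()) for r in env.tip_of(q,"wrist")][:3])
for r in env.regions_of("tray","wrist")[:1]: print(r["conf"],r["point"],rect(r["mask"],c,.038))
```

```text
2.35 [ 0.47687649 -0.03766469  0.32299257] [[-0.976, -0.22, 0.001], [-0.22, 0.976, -0.001], [-0.0, -0.001, -1.0]] 0.08788068749379818 [-0.43961084  0.57941187 -0.57549322]
tray [([317.7, 210.5], 0.64, [[0.5364, -0.0312]])]
tray_corner [([364.4, 254.0], 0.89, [[0.5882, 0.0515]])]
corner []
fixture [([306.8, 253.1], 0.59, [[0.61, -0.0321]])]
jar_a [([231.3, 312.9], 0.47, [[0.7367, -0.1285]])]
0.97 [621.4, 39.2] ((252.89352416992188, 249.44842529296875), (76.5684585571289, 50.70454025268555), 20.825937271118164)
```

View pics/w1.png

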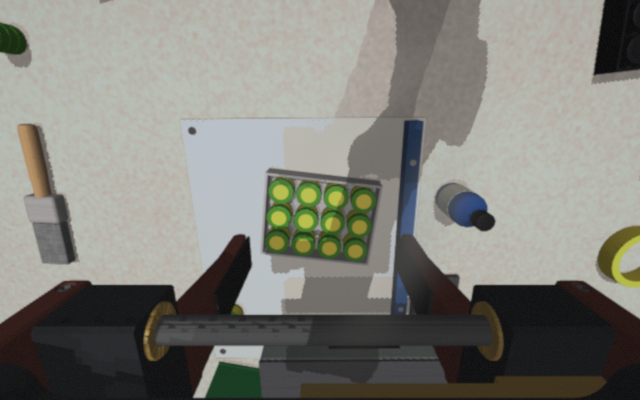

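The wrist view has image-down pointing away from the robot. The tray rim corners are near (268,170), (381,184), (369,264) and (263,251). The plate's near corners are near (184,119) and (424,119), and the rail's top inner edge runs from about (404,122) to (397,312). I'll fit these.

Run:
```python
from h import *
c=np.load("w1.npy",allow_pickle=True).item(); im=cv2.imread("pics/w1.png").astype(int)
# rail: blue pixels
m=((im[:,:,0]-im[:,:,2]>40)); m[:, :385]=0; m[:,430:]=0; m[:118]=0; m[312:]=0
v,u=np.nonzero(m)
rows=np.arange(126,225,3); L=[u[v==r].min() for r in rows if (v==r).any()]; Rr=[u[v==r].max() for r in rows if (v==r).any()]
for nm,e in(("in",L),("out",Rr)):
    for z in ((.032,.008) if nm=="in" else (.032,)):
        P=onz(c,np.c_[np.array(e)+(0 if nm=="in" else 1),rows[:len(e)]],z); vx,vy,x0,y0=cv2.fitLine(P.astype(np.float32),cv2.DIST_HUBER,0,.01,.001).ravel()
        a=np.arctan2(vy,vx); a=a-np.pi if a>1.6 else a; a=a+np.pi if a<-1.6 else a
        n=np.array([-np.sin(a),np.cos(a)]); print(nm,z,"yaw",np.degrees(a),"offset along n",n@[x0,y0], "n13.0",)
print("plate near",onz(c,[(183.5,118.5),(424,118.5)],.008), "rim",onz(c,[(268,170),(381,184),(369,264),(263,251)],.038).round(4).tolist())
g=np.array([rect(r["mask"],c,.038) for r in []])
for r in env.regions_of("tray","wrist"): print(r["conf"],r["point"],rect(r["mask"],c,.03))
cv2.imwrite("pics/w1c.png",cv2.resize(cv2.imread("pics/w1.png")[105:305,170:440],None,fx=2.9,fy=2.9,interpolation=cv2.INTER_CUBIC))
```

```text
in 0.032 yaw -4.5969515 offset along n 0.09126802 n13.0
in 0.008 yaw -4.5970592 offset along n 0.09860373 n13.0
out 0.032 yaw 12.187531 offset along n -0.021720633 n13.0
plate near [[ 0.45146656 -0.22728093]
 [ 0.38302961  0.0753895 ]] rim [[0.4867, -0.1055], [0.4728, 0.038], [0.5872, 0.0538], [0.6, -0.0935]]
0.97 [621.4, 39.2] ((249.802001953125, 256.0678405761719), (78.23448181152344, 51.80784606933594), 20.825929641723633)
0.95 [317.6, 215.0] ((539.625732421875, -27.715049743652344), (126.00654602050781, 153.8083038330078), 5.956861972808838)
```

View pics/w1c.png

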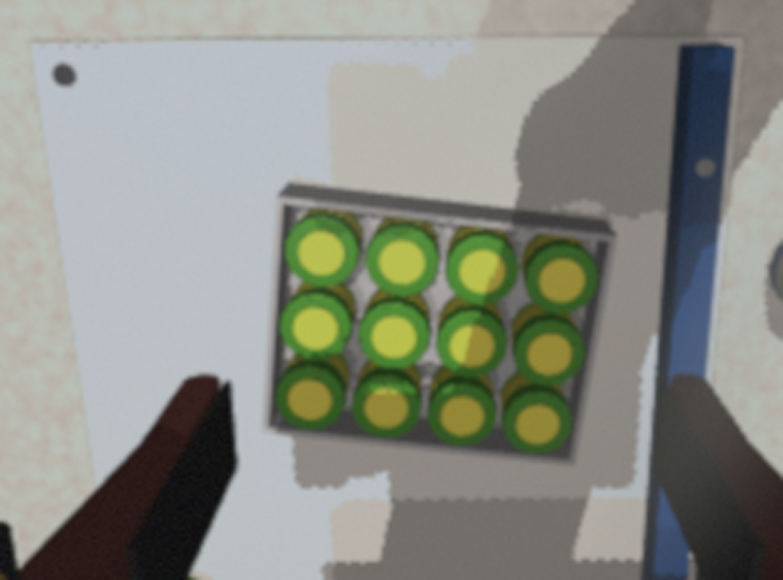

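Run:
```python
from h import *
c=np.load("w1.npy",allow_pickle=True).item()
px=lambda L:np.array(L,float)/2.9+[170,105]-.3
P=onz(c,px([(32,42),(743,38),(95,475)]),.008); print("plate",P.round(4).tolist(),np.linalg.norm(P[1]-P[0]),"yaw",np.degrees(np.arctan2(*(P[1]-P[0])[::-1]))-90,np.degrees(np.arctan2(*(P[2]-P[0])[::-1])))
B=onz(c,px([(680,45),(645,560)]),.008); O=onz(c,px([(735,48),(706,350)]),.032)
print("rail base",B.round(4).tolist(),np.degrees(np.arctan2(*(B[1]-B[0])[::-1])),"top out",O.round(4).tolist(),np.degrees(np.arctan2(*(O[1]-O[0])[::-1])))
T=onz(c,px([(280,197),(614,236),(574,462),(268,430)]),.038); print("tray",T.round(4).tolist(),T.mean(0),[round(float(np.linalg.norm(T[i]-T[i-1])),4) for i in range(4)],[np.degrees(np.arctan2(*(T[b]-T[a])[::-1])).round(2) for a,b in((0,1),(3,2),(0,3),(1,2))])
a=np.radians(13.0);R=rot(a)
# fixture origin estimates from each feature
for nm,p,f in (("pl",P[0],(-.195,-.16)),("pr",P[1],(-.195,.16)),("base",B[0],(-.191,.13)),("base-end",O[0],(-.191,.148))): print(nm,(p-R@f).round(4))
s=env.calibration("scene"); k=onz(s,(425.9,235.2),.008)[0]; print("scene corner",(k-R@[.165,.13]))
```

```text
plate [[0.4531, -0.2307], [0.3817, 0.0775], [0.6662, -0.1815]] 0.316378954541444 yaw 13.05201146413441 12.997488228249882
rail base [[0.3907, 0.0511], [0.6526, 0.1139]] 13.48215596254123 top out [[0.3871, 0.0676], [0.5202, 0.0982]] 12.940717295129575
tray [[0.4905, -0.1071], [0.4753, 0.0393], [0.5877, 0.0519], [0.6033, -0.0942]] [ 0.53919477 -0.02752593] [0.1135, 0.1472, 0.113, 0.147] [np.float64(95.92), np.float64(96.09), np.float64(6.53), np.float64(6.4)]
pl [ 0.6071 -0.0309]
pr [ 0.6077 -0.0345]
base [ 0.6061 -0.0326]
base-end [ 0.6064 -0.0337]
scene corner [ 0.6030286  -0.03211338]
```

The fixture origin is at about (0.607,-0.033) with yaw 13.05°. The tray sits at (-65, +21) mm in the fixture frame, skewed -6.9°. My plan has two pushes:
1. With closed fingers, push the tray sideways against the rail.
2. With open fingers and the tool leaned, push it along x into the corner.

Call:
send_rows --plan '[{"dp": [0.03, -0.04, 0], "twist": [0, 0, 0.006], "hand": 0}, {"dp": [0.06, -0.08, 0], "twist": [0, 0, 0.006], "hand": 0}, {"dp": [0.09, -0.115, -0.02], "twist": [0, 0, 0.006], "hand": 0}, {"dp": [0.098, -0.127, -0.06], "twist": [0, 0, 0.006], "hand": 0}, {"dp": [0.098, -0.127, -0.1], "twist": [0, 0, 0.006], "hand": 0}, {"dp": [0.098, -0.127, -0.14], "twist": [0, 0, 0.006], "hand": 0}, {"dp": [0.098, -0.127, -0.18], "twist": [0, 0, 0.006], "hand": 0}, {"dp": [0.098, -0.127, -0.21], "twist": [0, 0, 0.006], "hand": 0}, {"dp": [0.098, -0.127, -0.225], "twist": [0, 0, 0.006], "hand": 0}, {"dp": [0.098, -0.127, -0.225], "twist": [0, 0, 0.006], "hand": 0}]'

```text
time: 3.75
position: [0.5743, -0.1598, 0.0958]
eef_rot: [[-0.973, -0.233, -0.004], [-0.233, 0.973, 0.001], [0.003, 0.002, -1.0]]
force: [-0.2, -0.6, 0.5]
finger_gap: 0.0112
gripper_force: 0.0
```

Call:
send_rows --plan '[{"dp": [-0.0023, 0.0097, 0], "twist": [0, 0, 0], "hand": 0}, {"dp": [-0.0045, 0.0195, 0], "twist": [0, 0, 0], "hand": 0}, {"dp": [-0.0068, 0.0292, 0], "twist": [0, 0, 0], "hand": 0}, {"dp": [-0.009, 0.039, 0], "twist": [0, 0, 0], "hand": 0}, {"dp": [-0.0102, 0.0438, 0], "twist": [0, 0, 0], "hand": 0}, {"dp": [-0.0113, 0.0487, 0], "twist": [0, 0, 0], "hand": 0}, {"dp": [-0.0124, 0.0536, 0], "twist": [0, 0, 0], "hand": 0}, {"dp": [-0.0135, 0.0585, 0], "twist": [0, 0, 0], "hand": 0}, {"dp": [-0.0147, 0.0633, 0], "twist": [0, 0, 0], "hand": 0}, {"dp": [-0.0158, 0.0682, 0], "twist": [0, 0, 0], "hand": 0}]'

```text
time: 4.75
position: [0.5595, -0.0924, 0.0978]
eef_rot: [[-0.973, -0.232, 0.0], [-0.232, 0.973, -0.0], [-0.0, -0.0, -1.0]]
force: [0.7, -2.4, 2.0]
finger_gap: 0.0006
gripper_force: 1.1
```

```bash
cat >> h.py <<'E'
O=np.array([.6068,-.033]); RF=rot(np.radians(13.05))
def fx(p): return (np.asarray(p)[:2]-O)@RF
E
python3 - <<'E'
from h import *
s=env.observe(); c=env.calibration("wrist"); a=env.grab_frame("wrist"); cv2.imwrite("pics/w2.png",a)
print(s["time"],fx(s["position"]),s["position"],s["force"])
for r in env.regions_of("tray","wrist"): print(r["conf"],r["point"],rect(r["mask"],c,.034))
E
```

```text
4.75 [-0.05952042 -0.04720024] [ 0.55947467 -0.092421    0.09777095] [ 0.66974757 -2.43044975  2.02866518]
0.91 [484.4, 215.8] ((523.3797607421875, -8.608619689941406), (102.78662872314453, 158.62339782714844), 8.326009750366211)
```

View pics/w2.png

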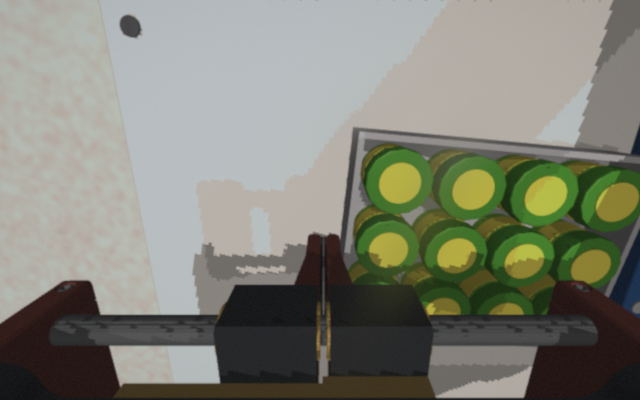

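The closed fingers touch the tray's right side, at about (345,250), and the tray's near-left corner is close to the rail. I'll keep pushing slowly.

Call:
send_rows --plan '[{"dp": [-0.0007, 0.0029, 0], "twist": [0, 0, 0], "hand": 0}, {"dp": [-0.0014, 0.0058, 0], "twist": [0, 0, 0], "hand": 0}, {"dp": [-0.002, 0.0088, 0], "twist": [0, 0, 0], "hand": 0}, {"dp": [-0.0027, 0.0117, 0], "twist": [0, 0, 0], "hand": 0}, {"dp": [-0.003, 0.013, 0], "twist": [0, 0, 0], "hand": 0}, {"dp": [-0.003, 0.013, 0], "twist": [0, 0, 0], "hand": 0}]'

```text
time: 5.45
position: [0.5571, -0.0798, 0.0979]
eef_rot: [[-0.973, -0.232, 0.002], [-0.232, 0.973, -0.001], [-0.002, -0.001, -1.0]]
force: [2.8, -2.7, -0.9]
finger_gap: 0.0005
gripper_force: 2.0
```

Call:
send_rows --plan '[{"dp": [-0.0005, 0.002, 0], "twist": [0, 0, 0], "hand": 0}, {"dp": [-0.0009, 0.004, 0], "twist": [0, 0, 0], "hand": 0}, {"dp": [-0.0009, 0.004, 0], "twist": [0, 0, 0], "hand": 0}]'

```text
time: 5.75
position: [0.5583, -0.078, 0.0989]
eef_rot: [[-0.973, -0.23, 0.007], [-0.23, 0.973, -0.004], [-0.006, -0.005, -1.0]]
force: [7.1, -8.3, -0.3]
finger_gap: 0.0007
gripper_force: 4.9
```

Run:
```python
from h import *
s=env.observe(); c=env.calibration("wrist"); a=env.grab_frame("wrist"); b=env.grab_frame("top")
print(s["time"],fx(s["position"]),s["force"],s["moment"])
t=env.calibration("top")
for n,k in (("wrist",c),("top",t)):
  for r in env.regions_of("tray",n)[:3]: q=rect(r["mask"],k,.034);print(n,r["conf"],r["point"],q,fx(np.array(q[0])/1000))
b=cv2.resize(b[70:240,250:410],None,fx=3,fy=3,interpolation=cv2.INTER_CUBIC)
b=cv2.copyMakeBorder(b,0,0,0,0,cv2.BORDER_CONSTANT); a=a[:, 320:] 
a=cv2.resize(a,(300,375)); b=b[:510]; 
o=np.zeros((510,b.shape[1]+300,3),np.uint8);o[:b.shape[0],:b.shape[1]]=b;o[:375,b.shape[1]:]=a
cv2.imwrite("pics/m3.png",o)
```

```text
5.75 [-0.05742259 -0.03288196] [ 7.10069799 -8.3355554  -0.34843664] [-1.84157305 -1.52903483 -0.15425273]
wrist 0.69 [483.8, 214.4] ((521.0663452148438, 3.850433349609375), (106.26219177246094, 157.9861602783203), 11.328914642333984) [-0.07519857  0.05525748]
top 0.97 [311.3, 182.6] ((523.1325073242188, 17.950546264648438), (119.15581512451172, 117.40514373779297), 10.331815719604492) [-0.07000195  0.06852689]
top 0.82 [432.7, 275.3] ((247.77865600585938, -296.3547058105469), (121.33638000488281, 152.578125), 25.2397403717041) [-0.40921486 -0.17548567]
top 0.82 [211.9, 297.6] ((207.16543579101562, 314.90478515625), (118.05286407470703, 156.49713134765625), 19.611494064331055) [-0.31075602  0.42915757]
```

View pics/m3.png

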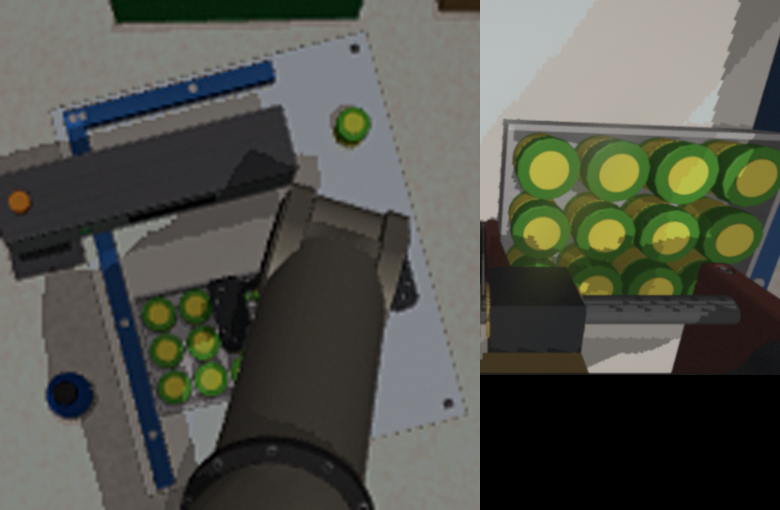

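The combined view shows the tray's left side near the rail and almost parallel to it, and the arm clear of the head. I'll press a little more, following the tray as it turns.

Call:
send_rows --plan '[{"dp": [0.0016, 0.0015, 0], "twist": [0, 0, 0], "hand": 0}, {"dp": [0.0032, 0.003, 0], "twist": [0, 0, 0], "hand": 0}, {"dp": [0.004, 0.004, 0], "twist": [0, 0, 0], "hand": 0}, {"dp": [0.004, 0.004, 0], "twist": [0, 0, 0], "hand": 0}]'

```text
time: 6.35
position: [0.5622, -0.0744, 0.0988]
eef_rot: [[-0.973, -0.23, 0.007], [-0.23, 0.973, -0.004], [-0.006, -0.005, -1.0]]
force: [7.2, -10.2, -0.8]
finger_gap: 0.0003
gripper_force: 5.3
```

Run:
```python
from h import *
s=env.observe(); print(s["time"],fx(s["position"]),fx(s["position"]+s["force"])-fx(s["position"]))
c=env.calibration("wrist"); a=env.grab_frame("wrist"); cv2.imwrite("pics/w4.png",a)
for r in env.regions_of("tray","wrist")[:1]: q=rect(r["mask"],c,.034);print(q,fx(np.array(q[0])/1000))
```

```text
6.35 [-0.05282493 -0.03030262] [  4.70532153 -11.5704986 ]
((523.5821533203125, 6.450935363769531), (108.43312072753906, 156.78533935546875), 13.364709854125977) [-0.07216054  0.05722275]
```

Call:
send_rows --plan '[{"dp": [0.001, 0.0025, 0], "twist": [0, 0, 0], "hand": 0}, {"dp": [0.001, 0.0035, 0], "twist": [0, 0, 0], "hand": 0}, {"dp": [0.001, 0.0035, 0], "twist": [0, 0, 0], "hand": 0}]'

```text
time: 6.75
position: [0.5625, -0.074, 0.0989]
eef_rot: [[-0.974, -0.227, 0.006], [-0.227, 0.974, -0.007], [-0.005, -0.008, -1.0]]
force: [6.3, -16.1, -1.6]
finger_gap: 0.0004
gripper_force: 8.7
```

Run:
```python
from h import *
s=env.observe(); print(s["time"],fx(s["position"]),fx(s["position"]+s["force"])-fx(s["position"]))
c=env.calibration("wrist"); a=env.grab_frame("wrist"); cv2.imwrite("pics/w4.png",a)
for r in env.regions_of("tray","wrist")[:1]: q=rect(r["mask"],c,.034);print(q,fx(np.array(q[0])/1000))
```

```text
6.75 [-0.05238369 -0.0299056 ] [  2.50671531 -17.06593496]
((523.6823120117188, 6.647453308105469), (108.99229431152344, 156.576171875), 13.752635955810547) [-0.07201859  0.05739157]
```

The lateral force rose to 17 N with no further motion, and the yaw matches the rail, so the tray is flush on the rail. I'll retreat, lift and go behind the tray.

Call:
send_rows --plan '[{"dp": [0.003, -0.014, 0], "twist": [0, 0, 0], "hand": 0}, {"dp": [0.006, -0.028, 0], "twist": [0, 0, 0], "hand": 0}, {"dp": [0.006, -0.028, 0.04], "twist": [0, 0, 0], "hand": 0}, {"dp": [0.006, -0.028, 0.08], "twist": [0, 0, 0], "hand": 0.02}, {"dp": [-0.02, -0.01, 0.11], "twist": [0, 0, 0], "hand": 0.0878}, {"dp": [-0.055, 0.01, 0.12], "twist": [0, 0, 0], "hand": 0.0878}, {"dp": [-0.095, 0.03, 0.12], "twist": [0, 0, 0], "hand": 0.0878}, {"dp": [-0.125, 0.045, 0.12], "twist": [0, 0, 0], "hand": 0.0878}, {"dp": [-0.135, 0.05, 0.12], "twist": [0, 0, 0], "hand": 0.0878}, {"dp": [-0.135, 0.05, 0.12], "twist": [0, 0, 0], "hand": 0.0878}]'

```text
time: 7.85
position: [0.4244, -0.0172, 0.2177]
eef_rot: [[-0.972, -0.234, -0.001], [-0.234, 0.972, 0.001], [0.001, 0.001, -1.0]]
force: [0.4, -0.5, 0.4]
finger_gap: 0.0527
gripper_force: 0.0
```

Run:
```python
from h import *
s=env.observe(); print(s["time"],s["position"],fx(s["position"]),s["finger_gap"],s["qpos"].round(2) if hasattr(s["qpos"],"round") else s["qpos"])
t=env.calibration("top");b=env.grab_frame("top"); c=env.calibration("wrist"); a=env.grab_frame("wrist"); cv2.imwrite("pics/w5.png",a)
for n,k in (("wrist",c),("top",t)):
  for r in env.regions_of("tray",n)[:3]: q=rect(r["mask"],k,.036);print(n,r["conf"],r["point"],q,fx(np.array(q[0])/1000))
```

```text
7.85 [ 0.42441839 -0.01724296  0.21768325] [-0.17411335  0.05653209] 0.0526849247965947 [-0.48  0.19  0.42  2.23 -0.11  0.74  1.82]
wrist 0.47 [264.5, 223.1] ((532.7247314453125, -43.59812927246094), (257.32232666015625, 291.28302001953125), 13.482118606567383) [-0.07455523  0.00640187]
top 0.88 [326.2, 177.7] ((528.3477783203125, 2.2671432495117188), (120.26559448242188, 155.53875732421875), 12.509784698486328) [-0.0684627   0.05207092]
top 0.8 [213.7, 296.7] ((208.2730255126953, 314.79144287109375), (116.04303741455078, 156.1912384033203), 20.553701400756836) [-0.30970262  0.42879706]
top 0.75 [433.0, 276.6] ((249.65447998046875, -295.2870788574219), (123.07215118408203, 156.4083251953125), 26.059040069580078) [-0.40714642 -0.17486918]
```

View pics/w5.png

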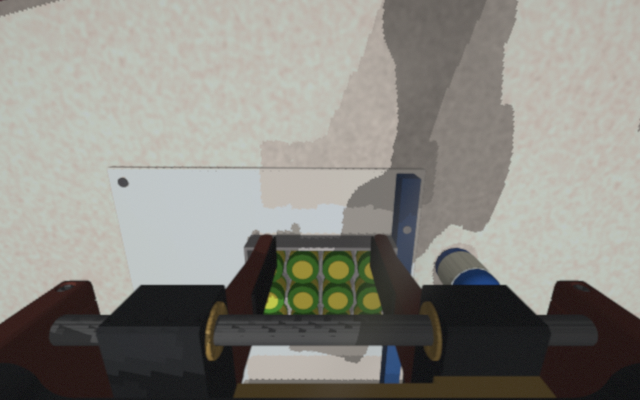

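The wrist view shows the tray's near wall at about row 240, between the fingers and parallel to the plate edge. I'll lower the open fingers behind it.

Call:
send_rows --plan '[{"dp": [0.0014, -0.006, -0.02], "twist": [0, 0, -0.007], "hand": 0.0878}, {"dp": [0.0014, -0.006, -0.05], "twist": [0, 0, -0.007], "hand": 0.0878}, {"dp": [0.0014, -0.006, -0.08], "twist": [0, 0, -0.007], "hand": 0.0878}, {"dp": [0.0014, -0.006, -0.105], "twist": [0, 0, -0.007], "hand": 0.0878}, {"dp": [0.0014, -0.006, -0.12], "twist": [0, 0, -0.007], "hand": 0.0878}, {"dp": [0.0014, -0.006, -0.12], "twist": [0, 0, -0.007], "hand": 0.0878}]'

```text
time: 8.65
position: [0.4268, -0.0247, 0.0958]
eef_rot: [[-0.975, -0.224, -0.004], [-0.224, 0.975, -0.001], [0.004, -0.0, -1.0]]
force: [-0.0, -0.0, 0.0]
finger_gap: 0.0879
gripper_force: 0.0
```

Call:
send_rows --plan '[{"dp": [0.0078, 0.0018, 0], "twist": [0, 0, 0], "hand": 0.0878}, {"dp": [0.0155, 0.0037, 0], "twist": [0, 0, 0], "hand": 0.0878}, {"dp": [0.0233, 0.0056, 0], "twist": [0, 0, 0], "hand": 0.0878}, {"dp": [0.031, 0.0075, 0], "twist": [0, 0, 0], "hand": 0.0878}, {"dp": [0.0388, 0.0094, 0], "twist": [0, 0, 0], "hand": 0.0878}, {"dp": [0.0466, 0.0113, 0], "twist": [0, 0, 0], "hand": 0.0878}, {"dp": [0.0543, 0.0132, 0], "twist": [0, 0, 0], "hand": 0.0878}, {"dp": [0.062, 0.0151, 0], "twist": [0, 0, 0], "hand": 0.0878}, {"dp": [0.0698, 0.017, 0], "twist": [0, 0, 0], "hand": 0.0878}, {"dp": [0.0776, 0.019, 0], "twist": [0, 0, 0], "hand": 0.0878}]'

```text
time: 9.65
position: [0.505, -0.0049, 0.0976]
eef_rot: [[-0.974, -0.225, -0.0], [-0.225, 0.974, -0.0], [0.0, -0.0, -1.0]]
force: [-1.8, -0.9, 0.7]
finger_gap: 0.0877
gripper_force: 1.2
```

Call:
send_rows --plan '[{"dp": [0.0078, 0.0019, 0], "twist": [0, 0, 0], "hand": 0.0878}, {"dp": [0.0155, 0.0038, 0], "twist": [0, 0, 0], "hand": 0.0878}, {"dp": [0.0233, 0.0057, 0], "twist": [0, 0, 0], "hand": 0.0878}, {"dp": [0.031, 0.0076, 0], "twist": [0, 0, 0], "hand": 0.0878}, {"dp": [0.0388, 0.0095, 0], "twist": [0, 0, 0], "hand": 0.0878}, {"dp": [0.0466, 0.0114, 0], "twist": [0, 0, 0], "hand": 0.0878}, {"dp": [0.0524, 0.0128, 0], "twist": [0, 0, 0], "hand": 0.0878}, {"dp": [0.0524, 0.0128, 0], "twist": [0, 0, 0], "hand": 0.0878}]'

```text
time: 10.45
position: [0.5582, 0.0086, 0.0978]
eef_rot: [[-0.974, -0.226, 0.002], [-0.226, 0.974, 0.0], [-0.002, 0.0, -1.0]]
force: [0.3, -0.5, -0.2]
finger_gap: 0.088
gripper_force: 0.0
```

Run:
```python
from h import *
s=env.observe(); print(s["time"],s["position"],fx(s["position"]),s["qpos"],fx(s["position"]+s["force"])-fx(s["position"]))
c=env.calibration("wrist"); a=env.grab_frame("wrist"); cv2.imwrite("pics/w6.png",a)
```

```text
10.45 [0.55824055 0.00860761 0.09782794] [-0.03791027  0.05149781] [-0.37130336  0.58754024  0.31672697  1.99986796 -0.31194527  0.59850917
  1.95363641] [ 0.23540257 -0.53362998]
```

View pics/w6.png

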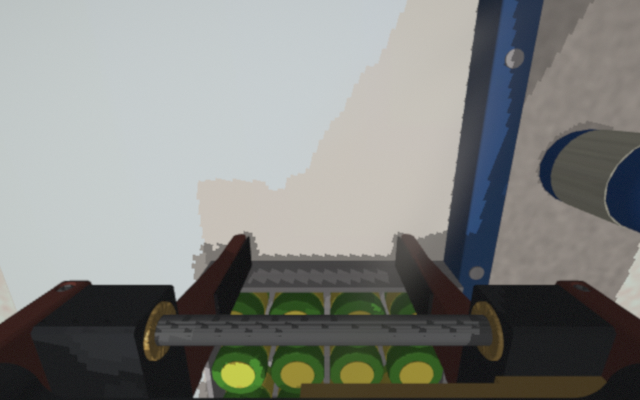

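The tray is ahead of both fingers, with its near wall at about row 265, and next to the rail. I'll back off and lean the tool 35° outward.

Call:
send_rows --plan '[{"dp": [-0.02, -0.0046, 0], "twist": [0.017, -0.073, 0], "hand": 0.0878}, {"dp": [-0.035, -0.008, 0], "twist": [0.035, -0.149, 0], "hand": 0.0878}, {"dp": [-0.05, -0.0115, 0], "twist": [0.066, -0.286, 0], "hand": 0.0878}, {"dp": [-0.0594, -0.0138, 0], "twist": [0.097, -0.42, 0], "hand": 0.0878}, {"dp": [-0.0594, -0.0138, 0], "twist": [0.125, -0.54, 0], "hand": 0.0878}, {"dp": [-0.0594, -0.0138, 0], "twist": [0.138, -0.595, 0], "hand": 0.0878}, {"dp": [-0.0594, -0.0138, -0.006], "twist": [0.138, -0.595, 0], "hand": 0.0878}, {"dp": [-0.0594, -0.0138, -0.012], "twist": [0.138, -0.595, 0], "hand": 0.0878}, {"dp": [-0.0594, -0.0138, -0.012], "twist": [0.138, -0.595, 0], "hand": 0.0878}]'

```text
time: 11.4
position: [0.5356, 0.023, 0.1858]
eef_rot: [[-0.854, -0.2, 0.481], [-0.169, 0.98, 0.108], [-0.492, 0.011, -0.87]]
force: [0.1, 0.2, -0.2]
finger_gap: 0.0878
gripper_force: 0.0
```

```bash
cat >> h.py <<'E'
def st():
    s=env.observe(); R=s["eef_rot"]; tip=s["position"]+.08*R[:,2]; fr=tip-.01*R[:,0]; bd=s["position"]-.0375*R[:,0]
    print("t",s["time"],"tip",fx(tip).round(4),tip[2].round(4),"front",fx(fr).round(4),"body",fx(bd).round(4),bd[2].round(3),"lean",np.degrees(np.arccos(-R[2,2])).round(2),"yaw",np.degrees(np.arctan2(-R[0,1],R[1,1])).round(2),"q",np.round(s["qpos"],2),"F",(s["force"][:2]@RF).round(1),s["force"][2].round(1))
E
python3 -c "
from h import *
st()"
```

```text
t 11.4 tip [-0.0173  0.0703] 0.1161 front [-0.0086  0.07  ] body [-0.0241  0.0695] 0.204 lean 29.51 yaw 11.54 q [-0.49  0.31  0.41  2.31 -1.37  0.17  2.96] F [0.1 0.2] -0.2
```

The arm ran into the limits of joints 5, 6 and 7 in this configuration. I'll identify its kinematics from the poses logged so far and find a feasible leaned posture.

```bash
cat > kin.py <<'E'
import numpy as np, itertools
from scipy.spatial.transform import Rotation as Ro
lo=np.array([-2.96,-.34,-1.41,.24,-1.37,.17,-2.96]); hi=np.array([2.96,2.1,1.46,2.44,4.51,1.92,2.96])
def fk(q,p,sg):
    h,a,b,L,e,w,o7=p; z=lambda t:Ro.from_euler('z',t).as_matrix(); y=lambda t:Ro.from_euler('y',t).as_matrix()
    R=z(sg[0]*q[0])@y(q[1]); x=np.array([0,0,h])+R@[0,0,a]
    R=R@z(sg[1]*q[2]); x=x+R@[e,0,0]; R=R@y(q[3]); x=x+R@[-e,0,b]
    R=R@z(sg[2]*q[4])@y(q[5]); x=x+R@[w,0,L]; R=R@z(sg[3]*q[6]+o7)
    return x,R
E
python3 - <<'E'
from h import *; from kin import *
D=[([-1.382,.477,.022,1.555,-.011,1.109,-.083],[.197,.645,.302],[[-.9563,.2925,0],[.2925,.9563,-.002],[0,-.002,-1]]),
([-.48,.19,.42,2.23,-.11,.74,1.82],[.4244,-.0172,.2177],[[-.972,-.234,-.001],[-.234,.972,.001],[.001,.001,-1]]),
([-.3713,.5875,.3167,1.9999,-.3119,.5985,1.9536],[.5582,.0086,.0978],[[-.974,-.226,.002],[-.226,.974,0],[-.002,0,-1]])]
s=env.observe(); D.append((s["qpos"],s["position"],s["eef_rot"])); best=None
for sg in itertools.product((-1,1),repeat=4):
  for o in (0,np.pi/2,np.pi,-np.pi/2):
    def f(p): 
        r=[]
        for q,x,R in D:
            a,B=fk(q,p,sg); r+=list(3*(a-x))+list((B-np.array(R)).ravel())
        return r
    S=least_squares(f,[.3,.4,.4,.2,0,0,o]);
    if best is None or S.cost<best[0]: best=(S.cost,sg,S.x); 
print(best); np.save("kin.npy",np.array([best[2],list(best[1])+[0]*3]))
for q,x,R in D: a,B=fk(q,best[2],best[1]); print((a-x).round(4),np.abs(B-R).max().round(3))
E
```

```text
(np.float64(0.03392945849466023), (-1, -1, -1, -1), array([ 0.48570787,  0.43349013,  0.4875653 ,  0.34177661, -0.01335085,
       -0.06010571,  1.57047845]))
[-0.058   0.0188  0.0043] 0.003
[ 0.0148  0.0452 -0.0144] 0.004
[-0.0246  0.0248  0.0045] 0.0
[ 0.0006 -0.0078  0.0055] 0.0
```

Call:
send_rows --plan '[{"dp": [0.03, 0.02, 0.15], "twist": [-0.02, 0.09, 0], "hand": 0.0878}, {"dp": [0.02, 0.01, 0.18], "twist": [-0.055, 0.24, 0], "hand": 0.0878}, {"dp": [0, 0, 0.2], "twist": [-0.09, 0.38, 0], "hand": 0.0878}, {"dp": [0, 0, 0.22], "twist": [-0.12, 0.52, 0], "hand": 0.0878}, {"dp": [0, 0, 0.22], "twist": [-0.138, 0.595, 0], "hand": 0.0878}, {"dp": [0, 0, 0.22], "twist": [-0.138, 0.595, 0], "hand": 0.0878}]'

```text
time: 12.0
position: [0.5383, 0.0295, 0.3712]
eef_rot: [[-0.978, -0.21, 0.01], [-0.209, 0.978, 0.016], [-0.013, 0.014, -1.0]]
force: [2.3, 0.2, -0.3]
finger_gap: 0.0875
gripper_force: 0.0
```

```bash
cat > log.py <<'E'
from h import *
import os,pickle
L=pickle.load(open("log.pkl","rb")) if os.path.exists("log.pkl") else []
s=env.observe(); L.append((s["qpos"],s["position"],s["eef_rot"])); pickle.dump(L,open("log.pkl","wb")); st()
E
python3 log.py
```

```text
t 12.0 tip [-0.0515  0.0774] 0.2913 front [-0.0415  0.0772] body [-0.0151  0.0757] 0.372 lean 1.09 yaw 12.1 q [-1.03  0.29  1.08  1.85 -0.3   1.16  1.93] F [ 2.3 -0.3] -0.3
```

Call:
send_rows --plan '[{"dp": [0, 0, 0], "twist": [0, 0, -0.14], "hand": 0.0878}, {"dp": [0, 0, 0], "twist": [0, 0, -0.28], "hand": 0.0878}, {"dp": [0, 0, 0], "twist": [0, 0, -0.42], "hand": 0.0878}, {"dp": [0, 0, 0], "twist": [0, 0, -0.56], "hand": 0.0878}, {"dp": [0, 0, 0], "twist": [0, 0, -0.7], "hand": 0.0878}, {"dp": [0, 0, 0], "twist": [0, 0, -0.84], "hand": 0.0878}, {"dp": [0, 0, 0], "twist": [0, 0, -0.98], "hand": 0.0878}, {"dp": [0, 0, 0], "twist": [0, 0, -1.12], "hand": 0.0878}, {"dp": [0, 0, 0], "twist": [0, 0, -1.26], "hand": 0.0878}, {"dp": [0, 0, 0], "twist": [0, 0, -1.4], "hand": 0.0878}]'

```text
time: 13.0
position: [0.539, 0.0297, 0.3686]
eef_rot: [[-0.368, 0.93, 0.021], [0.93, 0.368, -0.009], [-0.016, 0.016, -1.0]]
force: [-0.4, -0.7, -0.4]
finger_gap: 0.0878
gripper_force: 0.0
```

```bash
python3 log.py
```

```text
t 13.0 tip [-0.0505  0.0753] 0.2886 front [-0.049   0.0654] body [-0.0463  0.0393] 0.369 lean 1.29 yaw -68.4 q [-1.19  0.5   1.41  1.86 -0.52  1.22  0.77] F [-0.5 -0.6] -0.4
```

Call:
send_rows --plan '[{"dp": [0.02, 0, 0], "twist": [0, 0, -0.14], "hand": 0.0878}, {"dp": [0.04, 0, 0], "twist": [0, 0, -0.28], "hand": 0.0878}, {"dp": [0.06, 0, 0], "twist": [0, 0, -0.42], "hand": 0.0878}, {"dp": [0.08, 0, 0], "twist": [0, 0, -0.56], "hand": 0.0878}, {"dp": [0.1, 0, 0], "twist": [0, 0, -0.7], "hand": 0.0878}, {"dp": [0.1, 0, 0], "twist": [0, 0, -0.84], "hand": 0.0878}, {"dp": [0.1, 0, 0], "twist": [0, 0, -0.98], "hand": 0.0878}, {"dp": [0.1, 0, 0], "twist": [0, 0, -1.12], "hand": 0.0878}, {"dp": [0.1, 0, 0], "twist": [0, 0, -1.26], "hand": 0.0878}, {"dp": [0.1, 0, 0], "twist": [0, 0, -1.4], "hand": 0.0878}]'

```text
time: 14.0
position: [0.6391, 0.0297, 0.3685]
eef_rot: [[0.854, 0.521, -0.006], [0.521, -0.854, -0.021], [-0.016, 0.015, -1.0]]
force: [0.0, -0.8, -0.2]
finger_gap: 0.088
gripper_force: 0.0
```

```bash
python3 log.py
```

```text
t 14.0 tip [0.0448 0.0523] 0.2885 front [0.0353 0.0491] body [0.01  0.042] 0.369 lean 1.25 yaw -148.61 q [-0.95  0.8   1.43  1.61 -0.78  1.43 -0.48] F [-0.2 -0.8] -0.2
```

```bash
cat > kin.py <<'E'
import numpy as np, pickle
from scipy.spatial.transform import Rotation as Ro
lo=np.array([-2.96,-.34,-1.41,.24,-1.37,.17,-2.96]); hi=np.array([2.96,2.1,1.46,2.44,4.51,1.92,2.96])
z=lambda t:Ro.from_euler('z',t).as_matrix(); y=lambda t:Ro.from_euler('y',t).as_matrix()
def basis(q):
    A=z(-q[0]); B=A@y(q[1]); C=B@z(-q[2]); D=C@y(q[3]); E=D@z(-q[4]); F=E@y(q[5]); G=F@z(-q[6]+np.pi/2)
    c=np.c_[[0,0,1],A[:,:2],B[:,2],C[:,:2],D[:,[0,2]],E[:,:2],F]; return c,G
def fk(q,p): c,G=basis(q); return c@p,G
E
python3 - <<'E'
from kin import *
D=[([-1.382,.477,.022,1.555,-.011,1.109,-.083],[.197,.645,.302]),([-.3713027,.58754,.316727,1.999868,-.311945,.598509,1.953636],[.55824055,.00860761,.09782794]),([-.48,.19,.42,2.23,-.11,.74,1.82],[.4244,-.0172,.2177])]
D+= [(q,x) for q,x,R in pickle.load(open("log.pkl","rb"))]+[([-.49,.31,.41,2.31,-1.37,.17,2.96],[.5356,.023,.1858])]
W=[1,1,.3]+[1]*(len(D)-4)+[.3]
A=np.vstack([w*basis(q)[0] for w,(q,x) in zip(W,D)]); b=np.concatenate([w*np.array(x) for w,(q,x) in zip(W,D)])
lam=.003; p0=np.zeros(A.shape[1]); p0[0]=.35;p0[3]=.4;p0[7]=.4;p0[-1]=.25
p=p0+np.linalg.solve(A.T@A+lam**2*np.eye(len(p0)),A.T@(b-A@p0)); print(p.round(4)); print(((A@p-b).reshape(-1,3)*1000).round(1))
np.save("kin.npy",p)
E
```

```text
[ 2.905e-01 -6.000e-04 -3.050e-02  5.424e-01  1.900e-03 -3.250e-02
  5.000e-04  4.708e-01  5.000e-04  5.000e-04  1.000e-04  5.000e-04
  2.595e-01]
[[ 0.1  0.1 -0. ]
 [-0.2  0.2  0.1]
 [ 0.4 -0.2  0. ]
 [-0.2 -0.  -0. ]
 [ 0.1  0.   0.1]
 [ 0.1 -0.  -0.1]
 [ 0.2 -0.2 -0.4]]
```

```bash
cat > ik.py <<'E'
from h import *; from kin import *
p=np.load("kin.npy")
def target(cx,y0,lean,flip,tipz=.019,yaw=13.05):
    a=np.radians(lean); s=-1 if not flip else 1
    tip=np.array([cx-.010*np.cos(a),y0]); t=tip-[.08*np.sin(a),0]; 
    X=np.r_[O+RF@t,tipz+.08*np.cos(a)]
    zt=np.array([np.sin(a),0,-np.cos(a)]); yt=np.array([0,-s,0.]) ; R=np.c_[np.cross(yt,zt),yt,zt]
    Z=np.eye(3); Z[:2,:2]=RF; return X,Z@R
def solve(X,R,q0):
    def f(q):
        x,G=fk(q,p); return np.r_[5*(x-X),Ro.from_matrix(G.T@R).as_rotvec(),.0005*(q-(lo+hi)/2)/(hi-lo)]
    S=least_squares(f,np.clip(q0,lo+.02,hi-.02),bounds=(lo,hi)); x,G=fk(S.x,p)
    return S.x,np.linalg.norm(x-X)+np.linalg.norm(Ro.from_matrix(G.T@R).as_rotvec()),np.min(np.minimum(S.x-lo,hi-S.x))
E
python3 - <<'E'
from ik import *
rng=np.random.default_rng(0)
for flip in (0,1):
  for lean in (26,32,40):
    for cx in (-.035,.052):
      X,R=target(cx,.05,lean,flip); out=[]
      for _ in range(40):
        q,e,m=solve(X,R,lo+(hi-lo)*rng.random(7))
        if e<.003 and m>.03: out.append((round(float(m),2),q.round(2).tolist()))
      out.sort(reverse=True); print(flip,lean,cx,len(out),out[:1],[o[1] for o in out if o[1][4]<2][:1])
E
```

```text
0 26 -0.035 16 [(0.16, [0.82, 0.8, -1.13, 2.28, 1.72, 0.59, 0.24])] [[0.82, 0.8, -1.13, 2.28, 1.72, 0.59, 0.24]]
0 26 0.052 18 [(0.35, [0.69, 0.83, -1.05, 2.09, 1.58, 0.59, 0.39])] [[0.69, 0.83, -1.05, 2.09, 1.58, 0.59, 0.39]]
0 32 -0.035 23 [(0.1, [0.82, 0.79, -1.09, 2.34, 2.04, 0.58, -0.05])] []
0 32 0.052 23 [(0.28, [0.72, 0.85, -1.04, 2.16, 1.89, 0.57, 0.12])] [[0.72, 0.85, -1.04, 2.16, 1.89, 0.57, 0.12]]
0 40 -0.035 0 [] []
0 40 0.052 17 [(0.19, [0.67, 0.82, -0.93, 2.25, 2.37, 0.56, -0.35])] []
1 26 -0.035 25 [(0.1, [0.89, 0.88, -1.23, 2.27, 1.72, 0.7, -2.86])] [[0.89, 0.88, -1.23, 2.27, 1.72, 0.7, -2.86]]
1 26 0.052 19 [(0.22, [0.72, 0.87, -1.1, 2.09, 1.59, 0.64, -2.74])] [[0.72, 0.87, -1.1, 2.09, 1.59, 0.64, -2.74]]
1 32 -0.035 0 [] []
1 32 0.052 32 [(0.2, [-0.49, 0.63, 0.48, 2.24, 4.03, 0.4, 0.68])] [[0.81, 0.97, -1.2, 2.15, 1.86, 0.71, -2.92]]
1 40 -0.035 0 [] []
1 40 0.052 20 [(0.13, [-0.33, 0.63, 0.28, 2.31, 3.56, 0.53, 1.19])] []
```

```bash
cat > sim.py <<'E'
from ik import *
def jac(q):
    x0,G0=fk(q,p); J=np.zeros((6,7))
    for i in range(7):
        d=q.copy(); d[i]+=1e-5; x,G=fk(d,p); J[:3,i]=(x-x0)/1e-5; J[3:,i]=Ro.from_matrix(G@G0.T).as_rotvec()/1e-5
    return J
def go(q,X,R,n=40,k=0,mode="c",lam=.02,qn=None):
    q=np.array(q,float); qn=(lo+hi)/2 if qn is None else qn
    x0,G0=fk(q,p); w=Ro.from_matrix(R@G0.T).as_rotvec()
    for j in range(1,n+6):
        s=min(1,j/n); x,G=fk(q,p); e=np.r_[x0+s*(X-x0)-x,Ro.from_matrix(Ro.from_rotvec(s*w).as_matrix()@G0@G.T).as_rotvec()]
        J=jac(q); Ji=J.T@np.linalg.inv(J@J.T+lam**2*np.eye(6)); q=np.clip(q+Ji@e+(np.eye(7)-Ji@J)@(k*(qn-q)),lo,hi)
    return q,np.linalg.norm(fk(q,p)[0]-X)
E
python3 - <<'E'
from sim import *
L=pickle.load(open("log.pkl","rb")); D0=np.array([-1.382,.477,.022,1.555,-.011,1.109,-.083]); x0,R0=fk(D0,p)
X1,R1=fk(np.array([-.48,.19,.42,2.23,-.11,.74,1.82]),p); X2,R2=fk(np.array([-.3713,.58754,.316727,1.999868,-.311945,.598509,1.953636]),p)
print("obs",[l[0].round(2).tolist() for l in L])
for nm,qn in (("mid",(lo+hi)/2),("start",D0),("zero",np.clip(np.zeros(7),lo,hi))):
  for k in (0,.01,.03,.1):
    a,_=go(L[0][0],L[1][1],L[1][2],k=k,qn=qn); b,_=go(L[1][0],L[2][1],L[2][2],k=k,qn=qn)
    c,_=go(D0,[.477,-.035,.323],R1,k=k,qn=qn); 
    print(nm,k,a.round(2),b.round(2),"| t2.35",c.round(2))
    if k==0: d,_=go([-.48,.19,.42,2.23,-.11,.74,1.82],X2,R2); print("push",d.round(2),"obs -.37 .59 .32 2.0 -.31 .60 1.95")
E
```

```text
obs [[-1.03, 0.29, 1.08, 1.85, -0.3, 1.16, 1.93], [-1.19, 0.5, 1.41, 1.86, -0.52, 1.22, 0.77], [-0.95, 0.8, 1.43, 1.61, -0.78, 1.43, -0.48]]
mid 0 [-1.19  0.55  1.46  1.86 -0.57  1.24  0.82] [-0.96  0.83  1.46  1.61 -0.81  1.46 -0.45] | t2.35 [-0.49  0.13  0.47  2.01 -0.06  1.02  1.82]
push [-0.36  0.59  0.31  2.   -0.3   0.6   1.94] obs -.37 .59 .32 2.0 -.31 .60 1.95
mid 0.01 [-0.83  0.22  0.78  1.85 -0.16  1.12  0.38] [-0.88  0.59  1.13  1.61 -0.53  1.3  -0.69] | t2.35 [-0.24  0.13  0.19  2.   -0.03  1.02  1.78]
mid 0.03 [-0.27  0.19  0.11  1.81 -0.01  1.13  0.22] [-0.45  0.39  0.4   1.58 -0.14  1.21 -1.04] | t2.35 [ 0.05  0.14 -0.12  1.98  0.02  1.03  1.73]
mid 0.1 [ 0.1   0.21 -0.33  1.79  0.09  1.14  0.13] [-0.04  0.38 -0.16  1.55  0.08  1.23 -1.23] | t2.35 [ 0.28  0.16 -0.38  1.96  0.07  1.03  1.68]
start 0 [-1.19  0.55  1.46  1.86 -0.57  1.24  0.82] [-0.96  0.83  1.46  1.61 -0.81  1.46 -0.45] | t2.35 [-0.49  0.13  0.47  2.01 -0.06  1.02  1.82]
push [-0.36  0.59  0.31  2.   -0.3   0.6   1.94] obs -.37 .59 .32 2.0 -.31 .60 1.95
start 0.01 [-1.06  0.3   1.11  1.86 -0.29  1.14  0.
[... 380 characters left out ...]
1 -0.07  1.02  1.83]
zero 0 [-1.19  0.55  1.46  1.86 -0.57  1.24  0.82] [-0.96  0.83  1.46  1.61 -0.81  1.46 -0.45] | t2.35 [-0.49  0.13  0.47  2.01 -0.06  1.02  1.82]
push [-0.36  0.59  0.31  2.   -0.3   0.6   1.94] obs -.37 .59 .32 2.0 -.31 .60 1.95
zero 0.01 [-0.88  0.23  0.85  1.85 -0.18  1.12  0.4 ] [-0.89  0.62  1.17  1.61 -0.56  1.31 -0.66] | t2.35 [-0.28  0.13  0.24  2.   -0.03  1.02  1.78]
zero 0.03 [-0.35  0.18  0.21  1.82 -0.03  1.12  0.24] [-0.56  0.41  0.57  1.59 -0.21  1.22 -0.98] | t2.35 [-0.05  0.13 -0.01  1.99  0.    1.02  1.74]
zero 0.1 [-0.07  0.19 -0.12  1.8   0.04  1.13  0.17] [-0.25  0.37  0.14  1.57 -0.03  1.21 -1.14] | t2.35 [ 0.11  0.14 -0.19  1.97  0.03  1.03  1.71]
```

The minimum-norm IK model reproduces the controller's behaviour, so I can search for a path that takes the elbow to the other side, with q3 < 0 and q5 ≈ 1.7.

```bash
cat > fast.py <<'E'
from ik import *
def Z(t): c,s=np.cos(t),np.sin(t); return np.array([[c,-s,0],[s,c,0],[0,0,1]])
def Y(t): c,s=np.cos(t),np.sin(t); return np.array([[c,0,s],[0,1,0],[-s,0,c]])
def fj(q):
    T=[p[0]*np.array([0,0,1])]
    A=Z(-q[0]);B=A@Y(q[1]);C=B@Z(-q[2]);D=C@Y(q[3]);E=D@Z(-q[4]);F=E@Y(q[5]);G=F@Z(-q[6]+np.pi/2)
    o0=np.array([0,0,p[0]]); o1=o0+A[:,:2]@p[1:3]; o2=o1+B[:,2]*p[3]; o3=o2+C[:,:2]@p[4:6]; o4=o3+D[:,[0,2]]@p[6:8]; o5=o4+E[:,:2]@p[8:10]; x=o5+F@p[10:]
    ax=[-A[:,2],A[:,1],-B[:,2],C[:,1],-D[:,2],E[:,1],-F[:,2]]; og=[o0,o1,o2,o3,o4,o5,x]
    w=np.array(ax); return x,G,np.vstack([np.cross(w,x-np.array(og)).T,w.T]),(o2,o4)
def go(q,X,R,lam=.02):
    q=np.array(q,float); x0,G0,_,_=fj(q); w=Ro.from_matrix(R@G0.T).as_rotvec()
    n=int(max(4,np.ceil(max(np.linalg.norm(X-x0)/.03,np.linalg.norm(w)/.14)))); mm=9
    for j in range(1,n+3):
        s=min(1,j/n); x,G,J,_=fj(q); e=np.r_[x0+s*(X-x0)-x,Ro.from_matrix(Ro.from_rotvec(s*w).as_matrix()@G0@G.T).as_rotvec()]
        q=np.clip(q+J.T@np.linalg.solve(J@J.T+lam**2*np.eye(6),e),lo,hi); mm=min(mm,np.min(np.minimum(q-lo,hi-q)))
    x,G,_,_=fj(q); return q,np.linalg.norm(x-X)+.3*np.linalg.norm(Ro.from_matrix(R@G.T).as_rotvec()),mm,n
def pose(r,az,h,yaw,tx,ty):
    R0=np.array([[-1,0,0],[0,1,0],[0,0,-1.]]) 
    return np.array([r*np.cos(az),r*np.sin(az),h]),Ro.from_rotvec([tx,ty,0]).as_matrix()@Z(yaw)@R0
E
cat > search.py <<'E'
from fast import *; import time
q0=env.observe()["qpos"]; print(go(q0,*target(-.04,.05,30,0,.15))[:3])
rng=np.random.default_rng(1); t0=time.time(); best=[]
while time.time()-t0<300:
    k=rng.integers(1,4); wp=[(rng.uniform(.45,.8),rng.uniform(-.9,.5),rng.uniform(.3,.5),rng.uniform(-2.8,1.2),rng.uniform(-.6,.6),rng.uniform(-.7,.5)) for _ in range(k)]
    q=q0; N=0; bad=0; mm=9
    for i,w in enumerate(wp):
        q,e,m,n=go(q,*pose(*w)); N+=n; mm=min(mm,m if i else 9)
        if e>.03 or m<.02: bad=1;break
    if bad or N>110 : continue
    q,e,m,n=go(q,*target(-.045,.05,30,0,.15)); N+=n
    if e>.02 or m<.03: continue
    q,e,m2,n=go(q,*target(-.045,.05,30,0,.019)); q2,e2,m3,n=go(q,*target(.055,.05,30,0,.019))
    if e+e2>.02: continue
    sc=min(m,m2,m3,mm); best.append((sc,N,[np.round(w,2).tolist() for w in wp],q.round(2).tolist(),q2.round(2).tolist()))
best.sort(key=lambda b:-b[0]); print(len(best)); [print(b) for b in best[:6]]
E
OMP_NUM_THREADS=1 python3 search.py
```

```text
(array([-0.12945896,  0.18231621,  0.06064557,  2.32652857, -0.65856334,
        0.17      ,  2.35590867]), np.float64(0.014301440370009084), np.float64(0.0))
1
(np.float64(0.04992627000506866), 59, [[0.57, -0.16, 0.36, 0.2, 0.43, -0.61], [0.45, -0.76, 0.38, -0.6, -0.43, -0.67], [0.54, 0.03, 0.42, -1.25, -0.17, 0.44]], [0.74, 0.7, -0.98, 2.35, 2.02, 0.47, -0.1], [0.57, 0.73, -0.84, 2.14, 1.81, 0.41, 0.1])
```

```bash
cat > s2.py <<'E'
from fast import *; import time
q0=env.observe()["qpos"]; rng=np.random.default_rng(2); t0=time.time(); LEAN=28
w0=np.array([[0.57,-0.16,0.36,0.2,0.43,-0.61],[0.45,-0.76,0.38,-0.6,-0.43,-0.67],[0.54,0.03,0.42,-1.25,-0.17,0.44]])
def ev(wp):
    q=q0; N=0; mm=9
    for i,w in enumerate(wp):
        if not(.44<w[0]<.82 and .3<w[2]<.55): return -1,None
        q,e,m,n=go(q,*pose(*w)); N+=n; mm=min(mm,m if i else 9)
        if e>.03: return -1,None
    qs=[q]
    for c,h in ((-.05,.15),(-.05,.019),(.055,.019)):
        q,e,m,n=go(q,*target(c,.05,LEAN,0,h)); qs.append(q); mm=min(mm,m); N+=n
        if e>.015: return -1,None
    return min(mm,.15)-.0005*N,(N,mm,[x.round(2).tolist() for x in qs])
b=ev(w0); cur=w0; print(b)
while time.time()-t0<200:
    k=cur+rng.normal(size=cur.shape)*[.04,.1,.03,.2,.12,.12]*rng.choice([.3,1])*(rng.random(cur.shape)<.4)
    r=ev(k.round(2))
    if r[0]>b[0]: b=r;cur=k.round(2)
print(b,cur.tolist()); np.save("wp.npy",cur)
E
OMP_NUM_THREADS=1 python3 s2.py
```

```text
(np.float64(0.005853658472364548), (68, np.float64(0.03985365847236455), [[0.45, 0.54, -0.97, 1.45, 0.37, 1.85, -0.21], [1.04, 0.47, -1.31, 2.26, 1.1, 0.46, 0.73], [0.77, 0.71, -1.01, 2.33, 1.89, 0.49, 0.03], [0.61, 0.76, -0.91, 2.11, 1.66, 0.46, 0.26]]))
(np.float64(0.07531500691057011), (61, np.float64(0.10581500691057011), [[0.49, 0.37, -0.98, 1.81, 0.41, 1.56, -0.68], [1.04, 0.47, -1.3, 2.26, 1.09, 0.45, 0.74], [0.76, 0.71, -1.01, 2.33, 1.89, 0.48, 0.03], [0.6, 0.75, -0.9, 2.11, 1.66, 0.46, 0.25]])) [[0.55, -0.43, 0.32, -0.12, 0.3, -0.64], [0.46, -0.78, 0.39, -0.99, -0.5, -0.54], [0.45, 0.05, 0.35, -1.63, -0.3, 0.3]]
```

```bash
cat > leg.py <<'E'
import sys
from fast import *
def leg(X,R):
    s=env.observe(); w=Ro.from_matrix(R@s["eef_rot"].T).as_rotvec(); d=X-s["position"]
    n=max(np.linalg.norm(w)/.14,np.linalg.norm(d)/.045); q,e,m,_=go(s["qpos"],X,R)
    print("t",s["time"],"q",s["qpos"].round(2),"dp",d.round(4),"tw",w.round(4),"rows",n.round(1),"-> q",q.round(2),"err",e.round(3),"margin",m.round(3))
if __name__=="__main__": leg(*pose(*np.load("wp.npy")[int(sys.argv[1])]))
E
python3 leg.py 0
```

```text
t 14.0 q [-0.95  0.8   1.43  1.61 -0.78  1.43 -0.48] dp [-0.1392 -0.259  -0.0485] tw [-0.6393 -0.6161  2.3506] rows 17.9 -> q [-0.19  0.24  0.9   2.14 -1.18  0.89  2.93] err 0.0 margin 0.022
```

Call:
send_rows --plan '[{"dp": [-0.0077, -0.0144, -0.0027], "twist": [-0.0355, -0.0342, 0.1306], "hand": 0.0878}, {"dp": [-0.0155, -0.0288, -0.0054], "twist": [-0.071, -0.0685, 0.2612], "hand": 0.0878}, {"dp": [-0.0232, -0.0432, -0.0081], "twist": [-0.1066, -0.1027, 0.3918], "hand": 0.0878}, {"dp": [-0.0309, -0.0576, -0.0108], "twist": [-0.1421, -0.1369, 0.5224], "hand": 0.0878}, {"dp": [-0.0387, -0.0719, -0.0135], "twist": [-0.1776, -0.1711, 0.653], "hand": 0.0878}, {"dp": [-0.0464, -0.0863, -0.0162], "twist": [-0.2131, -0.2054, 0.7835], "hand": 0.0878}, {"dp": [-0.0541, -0.1007, -0.0189], "twist": [-0.2486, -0.2396, 0.9141], "hand": 0.0878}, {"dp": [-0.0619, -0.1151, -0.0216], "twist": [-0.2841, -0.2738, 1.0447], "hand": 0.0878}, {"dp": [-0.0696, -0.1295, -0.0243], "twist": [-0.3197, -0.308, 1.1753], "hand": 0.0878}]'

```text
time: 14.9
position: [0.5691, -0.1001, 0.3442]
eef_rot: [[-0.142, 0.898, 0.416], [0.975, 0.199, -0.096], [-0.169, 0.392, -0.904]]
force: [-0.2, -0.7, -0.0]
finger_gap: 0.0877
gripper_force: 0.0
```

```bash
python3 leg.py 0
```

```text
t 14.9 q [-1.09  0.3   1.36  2.06 -0.51  0.62  0.74] dp [-0.0692 -0.1292 -0.0242] tw [-0.3154 -0.3053  1.1648] rows 8.9 -> q [-0.18  0.24  0.89  2.14 -1.18  0.89  2.93] err 0.0 margin 0.025
```

Call:
send_rows --plan '[{"dp": [-0.0077, -0.0144, -0.0027], "twist": [-0.035, -0.0339, 0.1294], "hand": 0.0878}, {"dp": [-0.0154, -0.0287, -0.0054], "twist": [-0.0701, -0.0678, 0.2588], "hand": 0.0878}, {"dp": [-0.0231, -0.0431, -0.0081], "twist": [-0.1051, -0.1018, 0.3883], "hand": 0.0878}, {"dp": [-0.0308, -0.0574, -0.0108], "twist": [-0.1402, -0.1357, 0.5177], "hand": 0.0878}, {"dp": [-0.0384, -0.0718, -0.0134], "twist": [-0.1752, -0.1696, 0.6471], "hand": 0.0878}, {"dp": [-0.0461, -0.0861, -0.0161], "twist": [-0.2103, -0.2035, 0.7765], "hand": 0.0878}, {"dp": [-0.0538, -0.1005, -0.0188], "twist": [-0.2453, -0.2375, 0.906], "hand": 0.0878}, {"dp": [-0.0615, -0.1148, -0.0215], "twist": [-0.2804, -0.2714, 1.0354], "hand": 0.0878}, {"dp": [-0.0692, -0.1292, -0.0242], "twist": [-0.3154, -0.3053, 1.1648], "hand": 0.0878}, {"dp": [-0.0692, -0.1292, -0.0242], "twist": [-0.3154, -0.3053, 1.1648], "hand": 0.0878}]'

```text
time: 15.9
position: [0.4993, -0.231, 0.3205]
eef_rot: [[-0.799, 0.104, 0.592], [0.297, 0.925, 0.238], [-0.523, 0.366, -0.77]]
force: [-0.0, 0.2, -0.4]
finger_gap: 0.088
gripper_force: 0.0
```

```bash
python3 leg.py 1
python3 - <<'E'
from fast import *
q=env.observe()["qpos"]; w=np.load("wp.npy")
for k in w[1:]: q,e,m,n=go(q,*pose(*k)); print(q.round(2),e.round(3),m.round(3))
for c,h in ((-.05,.15),(-.05,.019),(.055,.019)): q,e,m,n=go(q,*target(c,.05,28,0,h)); print(q.round(2),e.round(3),m.round(3))
E
```

```text
t 15.9 q [-0.18  0.2   0.86  2.15 -1.14  0.82  2.79] dp [-0.1722 -0.0925  0.0695] tw [-2.510e-01  8.000e-04 -8.456e-01] rows 6.3 -> q [ 0.65 -0.24 -0.05  2.33  0.29  0.33  0.93] err 0.0 margin 0.104
[ 0.65 -0.24 -0.05  2.33  0.29  0.33  0.93] 0.0 0.104
[ 0.44  0.35 -0.91  1.82  0.39  1.54 -0.66] 0.0 0.106
[ 0.97  0.4  -1.2   2.26  0.99  0.38  0.82] 0.0 0.177
[ 0.67  0.64 -0.88  2.34  1.96  0.4  -0.08] 0.0 0.07
[ 0.46  0.67 -0.72  2.12  1.68  0.33  0.18] 0.0 0.154
```

Call:
send_rows --plan '[{"dp": [-0.0172, -0.0092, 0.007], "twist": [-0.0251, 0.0001, -0.0846], "hand": 0.0878}, {"dp": [-0.0344, -0.0185, 0.0139], "twist": [-0.0502, 0.0002, -0.1691], "hand": 0.0878}, {"dp": [-0.0517, -0.0278, 0.0208], "twist": [-0.0753, 0.0002, -0.2537], "hand": 0.0878}, {"dp": [-0.0689, -0.037, 0.0278], "twist": [-0.1004, 0.0003, -0.3382], "hand": 0.0878}, {"dp": [-0.0861, -0.0462, 0.0348], "twist": [-0.1255, 0.0004, -0.4228], "hand": 0.0878}, {"dp": [-0.1033, -0.0555, 0.0417], "twist": [-0.1506, 0.0005, -0.5074], "hand": 0.0878}, {"dp": [-0.1205, -0.0648, 0.0486], "twist": [-0.1757, 0.0006, -0.5919], "hand": 0.0878}, {"dp": [-0.1378, -0.074, 0.0556], "twist": [-0.2008, 0.0006, -0.6765], "hand": 0.0878}, {"dp": [-0.155, -0.0832, 0.0626], "twist": [-0.2259, 0.0007, -0.761], "hand": 0.0878}, {"dp": [-0.1722, -0.0925, 0.0695], "twist": [-0.251, 0.0008, -0.8456], "hand": 0.0878}]'

```text
time: 16.9
position: [0.327, -0.322, 0.3905]
eef_rot: [[-0.359, 0.794, 0.49], [0.668, 0.586, -0.459], [-0.651, 0.163, -0.741]]
force: [0.1, -0.7, 0.1]
finger_gap: 0.0877
gripper_force: 0.0
```

```bash
python3 leg.py 2
```

```text
t 16.9 q [ 0.59 -0.24 -0.01  2.33  0.34  0.34  0.87] dp [ 0.1224  0.3445 -0.0405] tw [ 0.2764  0.5364 -0.7412] rows 8.2 -> q [ 0.38  0.33 -0.83  1.82  0.37  1.52 -0.63] err 0.0 margin 0.103
```

Call:
send_rows --plan '[{"dp": [0.0122, 0.0344, -0.004], "twist": [0.0276, 0.0536, -0.0741], "hand": 0.0878}, {"dp": [0.0245, 0.0689, -0.0081], "twist": [0.0553, 0.1073, -0.1482], "hand": 0.0878}, {"dp": [0.0367, 0.1033, -0.0121], "twist": [0.0829, 0.1609, -0.2224], "hand": 0.0878}, {"dp": [0.049, 0.1378, -0.0162], "twist": [0.1106, 0.2146, -0.2965], "hand": 0.0878}, {"dp": [0.0612, 0.1722, -0.0202], "twist": [0.1382, 0.2682, -0.3706], "hand": 0.0878}, {"dp": [0.0734, 0.2067, -0.0243], "twist": [0.1658, 0.3218, -0.4447], "hand": 0.0878}, {"dp": [0.0857, 0.2412, -0.0284], "twist": [0.1935, 0.3755, -0.5188], "hand": 0.0878}, {"dp": [0.0979, 0.2756, -0.0324], "twist": [0.2211, 0.4291, -0.593], "hand": 0.0878}, {"dp": [0.1102, 0.31, -0.0364], "twist": [0.2488, 0.4828, -0.6671], "hand": 0.0878}, {"dp": [0.1224, 0.3445, -0.0405], "twist": [0.2764, 0.5364, -0.7412], "hand": 0.0878}]'

```text
time: 17.9
position: [0.4509, 0.0242, 0.3493]
eef_rot: [[0.013, 0.957, -0.291], [0.953, -0.1, -0.287], [-0.303, -0.274, -0.913]]
force: [0.5, 0.3, 0.2]
finger_gap: 0.0878
gripper_force: 0.0
```

Run:
```python
from leg import *
s=env.observe(); q=s["qpos"]
for L in (28,30):
  leg(*target(-.05,.05,L,0,.15)); k=q
  for c,h in ((-.05,.15),(-.05,.019),(.055,.019)): k,e,m,n=go(k,*target(c,.05,L,0,h)); print(k.round(2),e.round(3),m.round(3))
```

```text
t 17.9 q [ 0.38  0.33 -0.83  1.82  0.36  1.52 -0.63] dp [ 0.0508 -0.0303 -0.1287] tw [ 0.1134 -0.361   1.9073] rows 13.9 -> q [ 0.9   0.35 -1.1   2.26  0.89  0.33  0.9 ] err 0.0 margin 0.143
[ 0.9   0.35 -1.1   2.26  0.89  0.33  0.9 ] 0.0 0.143
[ 0.56  0.59 -0.75  2.34  2.07  0.32 -0.23] 0.0 0.0
[ 0.28  0.61 -0.48  2.13  1.76  0.19  0.02] 0.0 0.021
t 17.9 q [ 0.38  0.33 -0.83  1.82  0.36  1.52 -0.63] dp [ 0.0485 -0.0308 -0.13  ] tw [ 0.0863 -0.3915  1.9098] rows 13.9 -> q [ 0.88  0.33 -1.06  2.29  0.96  0.26  0.83] err 0.0 margin 0.078
[ 0.88  0.33 -1.06  2.29  0.96  0.26  0.83] 0.0 0.078
[ 0.63  0.62 -0.83  2.36  2.16  0.38 -0.28] 0.0 0.0
[ 0.39  0.64 -0.61  2.15  1.92  0.27 -0.09] 0.0 0.1
```

```bash
cat > s3.py <<'E'
from fast import *; import time
q0=env.observe()["qpos"]; rng=np.random.default_rng(3); t0=time.time()
def ev(wp,v):
    q=q0; N=0; mm=9
    for w in wp:
        if not(.44<w[0]<.8 and .3<w[2]<.5): return -1,None
        q,e,m,n=go(q,*pose(*w)); N+=n; mm=min(mm,m)
        if e>.01: return -1,None
    qs=[q]
    for c,h in ((v[0],v[1]),(-.05,.05),(-.05,.019),(.055,.019)):
        q,e,m,n=go(q,*target(c,.05,29,0,h)); qs.append(q); mm=min(mm,m); N+=n
        if e>.01: return -1,None
    return min(mm,.2)-.001*N,(N,mm,[x.round(2).tolist() for x in qs])
b=(-1,None); cur=None
while time.time()-t0<240:
    if cur is None or rng.random()<.3:
        wp=np.array([(rng.uniform(.45,.75),rng.uniform(-.7,.4),rng.uniform(.3,.45),rng.uniform(-2.2,1),rng.uniform(-.6,.6),rng.uniform(-.7,.5)) for _ in range(rng.integers(0,3))]).reshape(-1,6); v=[rng.uniform(-.1,.0),rng.uniform(.12,.25)]
    else: wp=cur[0]+rng.normal(size=cur[0].shape)*[.04,.1,.03,.2,.12,.12]*rng.choice([.3,1])*(rng.random(cur[0].shape)<.5); v=cur[1]+rng.normal(size=2)*.02; v=[np.clip(v[0],-.1,0),np.clip(v[1],.12,.25)]
    wp=wp.round(2); v=np.round(v,2); r=ev(wp,v)
    if r[0]>b[0]: b=r; cur=(wp,v)
print(b,cur[0].tolist(),cur[1].tolist()); np.save("wp.npy",cur[0]); np.save("v.npy",cur[1])
E
OMP_NUM_THREADS=1 python3 s3.py
```

```text
(np.float64(0.07100188261285337), (28, np.float64(0.09900188261285336), [[0.01, 0.7, -0.99, 1.55, 0.55, 1.82, -0.15], [0.89, 0.6, -1.21, 2.19, 1.33, 0.5, 0.54], [0.85, 0.68, -1.12, 2.33, 1.77, 0.5, 0.15], [0.84, 0.78, -1.11, 2.34, 1.91, 0.57, 0.06], [0.68, 0.82, -1.01, 2.12, 1.72, 0.55, 0.25]])) [[0.54, 0.41, 0.31, -0.65, -0.5, 0.34]] [0.0, 0.12]
```

```bash
python3 leg.py 0
```

```text
t 17.9 q [ 0.38  0.33 -0.83  1.82  0.36  1.52 -0.63] dp [ 0.0444  0.191  -0.0393] tw [0.1143 0.4126 0.8772] rows 7.0 -> q [ 0.01  0.7  -0.99  1.55  0.55  1.82 -0.15] err 0.0 margin 0.099
```

Call:
send_rows --plan '[{"dp": [0.0056, 0.0239, -0.0049], "twist": [0.0143, 0.0516, 0.1096], "hand": 0.0878}, {"dp": [0.0111, 0.0478, -0.0098], "twist": [0.0286, 0.1032, 0.2193], "hand": 0.0878}, {"dp": [0.0167, 0.0716, -0.0147], "twist": [0.0429, 0.1547, 0.329], "hand": 0.0878}, {"dp": [0.0222, 0.0955, -0.0196], "twist": [0.0572, 0.2063, 0.4386], "hand": 0.0878}, {"dp": [0.0278, 0.1194, -0.0246], "twist": [0.0714, 0.2579, 0.5482], "hand": 0.0878}, {"dp": [0.0333, 0.1433, -0.0295], "twist": [0.0857, 0.3095, 0.6579], "hand": 0.0878}, {"dp": [0.0389, 0.1671, -0.0344], "twist": [0.1, 0.361, 0.7676], "hand": 0.0878}, {"dp": [0.0444, 0.191, -0.0393], "twist": [0.1143, 0.4126, 0.8772], "hand": 0.0878}]'

```text
time: 18.7
position: [0.4951, 0.2145, 0.3096]
eef_rot: [[-0.805, 0.501, -0.317], [0.592, 0.654, -0.47], [-0.028, -0.566, -0.824]]
force: [0.1, -0.2, -1.0]
finger_gap: 0.0881
gripper_force: 0.0
```

Run:
```python
from leg import *
leg(*target(0,.05,29,0,.12)); k=env.observe()["qpos"]
for c,h in ((0,.12),(-.05,.05),(-.05,.019),(.055,.019)): k,e,m,n=go(k,*target(c,.05,29,0,h)); print(k.round(2),e.round(3),m.round(3))
```

```text
t 18.7 q [ 0.02  0.7  -0.99  1.57  0.55  1.81 -0.15] dp [ 0.0541 -0.2096 -0.1197] tw [ 0.5008 -0.5964  0.9805] rows 8.9 -> q [ 0.88  0.59 -1.2   2.19  1.33  0.5   0.54] err 0.0 margin 0.191
[ 0.88  0.59 -1.2   2.19  1.33  0.5   0.54] 0.0 0.191
[ 0.85  0.67 -1.11  2.33  1.77  0.49  0.14] 0.0 0.107
[ 0.83  0.77 -1.1   2.34  1.91  0.56  0.05] 0.0 0.099
[ 0.68  0.82 -1.01  2.12  1.72  0.54  0.25] 0.0 0.152
```

Call:
send_rows --plan '[{"dp": [0.0054, -0.021, -0.006], "twist": [0.0501, -0.0596, 0.098], "hand": 0.0878}, {"dp": [0.0108, -0.0419, -0.015], "twist": [0.1002, -0.1193, 0.1961], "hand": 0.0878}, {"dp": [0.0162, -0.0629, -0.028], "twist": [0.1502, -0.1789, 0.2942], "hand": 0.0878}, {"dp": [0.0216, -0.0838, -0.04], "twist": [0.2003, -0.2386, 0.3922], "hand": 0.0878}, {"dp": [0.027, -0.1048, -0.055], "twist": [0.2504, -0.2982, 0.4902], "hand": 0.0878}, {"dp": [0.0325, -0.1258, -0.07], "twist": [0.3005, -0.3578, 0.5883], "hand": 0.0878}, {"dp": [0.0379, -0.1467, -0.084], "twist": [0.3506, -0.4175, 0.6864], "hand": 0.0878}, {"dp": [0.0433, -0.1677, -0.0957], "twist": [0.4006, -0.4771, 0.7844], "hand": 0.0878}, {"dp": [0.0487, -0.1886, -0.1077], "twist": [0.4507, -0.5368, 0.8824], "hand": 0.0878}, {"dp": [0.0541, -0.2096, -0.1197], "twist": [0.5008, -0.5964, 0.9805], "hand": 0.0878}]'

```text
time: 19.7
position: [0.5487, 0.0034, 0.1906]
eef_rot: [[-0.851, -0.227, 0.474], [-0.197, 0.974, 0.113], [-0.488, 0.003, -0.873]]
force: [1.8, -1.0, -0.4]
finger_gap: 0.0877
gripper_force: 0.0
```

Run:
```python
from leg import *
st(); leg(*target(-.05,.05,29,0,.05)); 
c=env.calibration("wrist"); a=env.grab_frame("wrist"); cv2.imwrite("pics/w7.png",a)
t=env.calibration("top");b=env.grab_frame("top")
for n,k in (("wrist",c),("top",t)):
  for r in env.regions_of("tray",n)[:2]: q=rect(r["mask"],k,.036);print(n,r["conf"],r["point"],q,fx(np.array(q[0])/1000))
b=cv2.resize(b[70:240,250:410],None,fx=2.35,fy=2.35,interpolation=cv2.INTER_CUBIC)[:399,:]
cv2.imwrite("pics/m7.png",np.hstack([cv2.resize(a[:399],(420,399)),b]))
```

```text
t 19.7 tip [-0.0093  0.0488] 0.1207 front [-0.0006  0.0488] body [-0.0156  0.0485] 0.209 lean 29.19 yaw 13.1 q [ 0.89  0.59 -1.2   2.19  1.33  0.49  0.55] F [ 1.6 -1.4] -0.4
t 19.7 q [ 0.89  0.59 -1.2   2.19  1.33  0.49  0.55] dp [-0.0482 -0.0097 -0.0706] tw [-0.0032  0.0026 -0.0009] rows 1.9 -> q [ 0.85  0.67 -1.11  2.33  1.77  0.49  0.14] err 0.0 margin 0.107
wrist 0.71 [327.9, 173.9] ((619.2276000976562, 26.9444580078125), (138.7047119140625, 154.63694763183594), 13.579282760620117) [0.02564217 0.05559013]
wrist 0.4 [379.9, 278.4] ((897.4113159179688, 97.75869750976562), (613.930419921875, 545.29296875), 11.641876220703125) [0.31263129 0.06176124]
top 0.97 [447.1, 259.4] ((284.2347412109375, -352.04034423828125), (123.44733428955078, 53.26582717895508), 47.588687896728516) [-0.3862742  -0.23796497]
top 0.68 [213.1, 295.1] ((207.2666473388672, 314.3723449707031), (116.03997039794922, 157.70785522460938), 19.27178955078125) [-0.31077764  0.42861603]
```

View pics/m7.png

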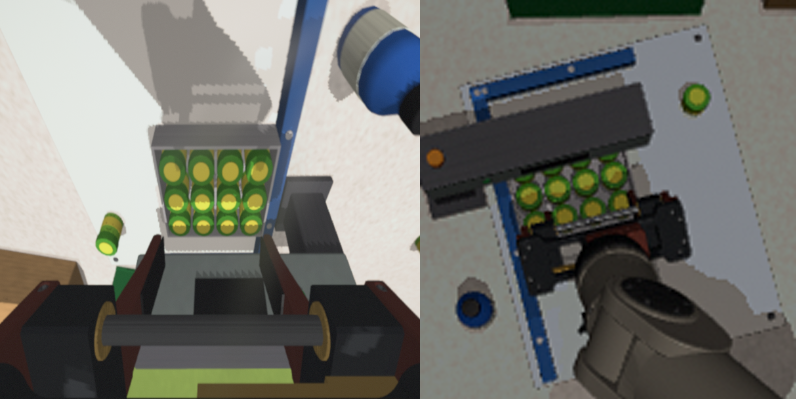

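The wrist view (left) shows the tray square beside the rail. The top view (right) shows the leaned hand behind it, clear of the head and the bottle. Next I lower the hand behind the tray.

Call:
send_rows --plan '[{"dp": [-0.02, -0.004, -0.02], "twist": [0, 0, 0], "hand": 0.0878}, {"dp": [-0.036, -0.007, -0.045], "twist": [0, 0, 0], "hand": 0.0878}, {"dp": [-0.048, -0.0097, -0.07], "twist": [-0.003, 0.0026, 0], "hand": 0.0878}, {"dp": [-0.048, -0.0097, -0.085], "twist": [-0.003, 0.0026, 0], "hand": 0.0878}, {"dp": [-0.048, -0.0097, -0.1], "twist": [-0.003, 0.0026, 0], "hand": 0.0878}, {"dp": [-0.048, -0.0097, -0.1], "twist": [-0.003, 0.0026, 0], "hand": 0.0878}]'

```text
time: 20.5
position: [0.501, -0.0037, 0.0898]
eef_rot: [[-0.855, -0.224, 0.468], [-0.196, 0.975, 0.109], [-0.481, 0.001, -0.877]]
force: [-0.0, -0.1, 0.8]
finger_gap: 0.0879
gripper_force: 0.0
```

Run:
```python
from leg import *
st(); leg(*target(.03,.052,29,0,.019))
```

```text
t 20.5 tip [-0.058   0.0525] 0.0196 front [-0.0492  0.0524] body [-0.0636  0.0523] 0.108 lean 28.74 yaw 12.94 q [ 0.82  0.76 -1.09  2.34  1.9   0.55  0.05] F [-0.  -0.1] 0.8
t 20.5 q [ 0.82  0.76 -1.09  2.34  1.9   0.55  0.05] dp [ 0.077   0.0174 -0.0008] tw [-0.0004 -0.0047  0.0019] rows 1.8 -> q [ 0.7   0.8  -1.02  2.18  1.77  0.54  0.18] err 0.0 margin 0.144
```

Call:
send_rows --plan '[{"dp": [0.0077, 0.0018, 0], "twist": [0, 0, 0.002], "hand": 0.0878}, {"dp": [0.0153, 0.0037, 0], "twist": [0, 0, 0.002], "hand": 0.0878}, {"dp": [0.023, 0.0056, 0], "twist": [0, 0, 0.002], "hand": 0.0878}, {"dp": [0.0307, 0.0075, 0], "twist": [0, 0, 0.002], "hand": 0.0878}, {"dp": [0.0383, 0.0094, 0], "twist": [0, 0, 0.002], "hand": 0.0878}, {"dp": [0.046, 0.0113, 0], "twist": [0, 0, 0.002], "hand": 0.0878}, {"dp": [0.0536, 0.0132, 0], "twist": [0, 0, 0.002], "hand": 0.0878}, {"dp": [0.0613, 0.0151, 0], "twist": [0, 0, 0.002], "hand": 0.0878}, {"dp": [0.069, 0.017, 0], "twist": [0, 0, 0.002], "hand": 0.0878}, {"dp": [0.0767, 0.019, 0], "twist": [0, 0, 0.002], "hand": 0.0878}]'

```text
time: 21.5
position: [0.5782, 0.0131, 0.0901]
eef_rot: [[-0.854, -0.224, 0.469], [-0.196, 0.975, 0.107], [-0.481, -0.0, -0.877]]
force: [-2.2, -2.1, 2.0]
finger_gap: 0.0879
gripper_force: 1.4
```

```bash
python3 -c "
from h import *
st()"
```

```text
t 21.5 tip [0.0211 0.0513] 0.02 front [0.0298 0.0513] body [0.0154 0.0513] 0.108 lean 28.77 yaw 12.93 q [ 0.7   0.8  -1.02  2.17  1.76  0.54  0.2 ] F [-2.6 -1.6] 2.0
```

Call:
send_rows --plan '[{"dp": [0.0039, 0.001, 0], "twist": [0, 0, 0.002], "hand": 0.0878}, {"dp": [0.0077, 0.002, 0], "twist": [0, 0, 0.002], "hand": 0.0878}, {"dp": [0.0115, 0.003, 0], "twist": [0, 0, 0.002], "hand": 0.0878}, {"dp": [0.0145, 0.0038, 0], "twist": [0, 0, 0.002], "hand": 0.0878}]'

```text
time: 21.9
position: [0.5923, 0.0168, 0.0901]
eef_rot: [[-0.854, -0.226, 0.469], [-0.198, 0.974, 0.108], [-0.481, -0.0, -0.877]]
force: [-2.3, -3.0, 0.5]
finger_gap: 0.0878
gripper_force: 1.3
```

```bash
python3 -c "
from h import *
st()"
```

```text
t 21.9 tip [0.0356 0.0518] 0.02 front [0.0444 0.0518] body [0.03   0.0518] 0.108 lean 28.76 yaw 13.04 q [ 0.68  0.8  -1.01  2.14  1.73  0.53  0.23] F [-3.  -2.4] 0.5
```

Call:
send_rows --plan '[{"dp": [0.001, 0.0003, 0], "twist": [0, 0, 0], "hand": 0.0878}, {"dp": [0.002, 0.0006, 0], "twist": [0, 0, 0], "hand": 0.0878}, {"dp": [0.002, 0.0006, 0], "twist": [0, 0, 0], "hand": 0.0878}]'

```text
time: 22.2
position: [0.5941, 0.0177, 0.0902]
eef_rot: [[-0.854, -0.226, 0.469], [-0.198, 0.974, 0.109], [-0.481, 0.0, -0.876]]
force: [-1.2, -1.3, 0.0]
finger_gap: 0.088
gripper_force: 0.8
```

```bash
python3 -c "
from h import *
st()"
```

```text
t 22.2 tip [0.0376 0.0522] 0.0201 front [0.0464 0.0522] body [0.0319 0.0522] 0.108 lean 28.78 yaw 13.07 q [ 0.68  0.8  -1.01  2.13  1.73  0.53  0.23] F [-1.5 -0.9] 0.0
```

Call:
send_rows --plan '[{"dp": [0.001, 0.0003, 0], "twist": [0, 0, 0], "hand": 0.0878}, {"dp": [0.002, 0.0006, 0], "twist": [0, 0, 0], "hand": 0.0878}, {"dp": [0.003, 0.0009, 0], "twist": [0, 0, 0], "hand": 0.0878}]'

```text
time: 22.5
position: [0.5958, 0.0183, 0.0898]
eef_rot: [[-0.855, -0.226, 0.467], [-0.199, 0.974, 0.108], [-0.48, -0.001, -0.877]]
force: [-12.1, -5.8, 8.2]
finger_gap: 0.0876
gripper_force: 6.7
```

Call:
send_rows --plan '[{"dp": [0.001, 0.0003, 0], "twist": [0, 0, 0], "hand": 0.0878}, {"dp": [0.002, 0.0006, 0], "twist": [0, 0, 0], "hand": 0.0878}, {"dp": [0.002, 0.0006, 0], "twist": [0, 0, 0], "hand": 0.0878}]'

```text
time: 22.8
position: [0.5961, 0.0187, 0.0891]
eef_rot: [[-0.856, -0.226, 0.465], [-0.199, 0.974, 0.107], [-0.477, -0.001, -0.879]]
force: [-16.2, -6.8, 11.9]
finger_gap: 0.0876
gripper_force: 8.8
```

```bash
python3 -c "
from h import *
st()"
```

```text
t 22.8 tip [0.0394 0.0527] 0.0188 front [0.0482 0.0527] body [0.0342 0.0528] 0.107 lean 28.51 yaw 13.06 q [ 0.67  0.81 -1.    2.13  1.71  0.54  0.24] F [-17.3  -3. ] 11.9
```

The force rose to 17 N with the finger front at x≈48 mm, so the tray is on the end stop. I'll ease off a little, drag it gently toward the rail, then press again.

Call:
send_rows --plan '[{"dp": [-0.0019, -0.0005, 0], "twist": [0, 0, 0], "hand": 0.0878}, {"dp": [-0.0023, 0.0014, 0], "twist": [0, 0, 0], "hand": 0.0878}, {"dp": [-0.0028, 0.0034, 0], "twist": [0, 0, 0], "hand": 0.0878}, {"dp": [-0.0032, 0.0053, 0], "twist": [0, 0, 0], "hand": 0.0878}, {"dp": [-0.0032, 0.0053, 0], "twist": [0, 0, 0], "hand": 0.0878}]'

```text
time: 23.3
position: [0.5946, 0.023, 0.089]
eef_rot: [[-0.855, -0.224, 0.467], [-0.198, 0.975, 0.106], [-0.479, -0.002, -0.878]]
force: [-6.0, -5.2, 0.2]
finger_gap: 0.0878
gripper_force: 3.3
```

```bash
python3 -c "
from h import *
st()"
```

```text
t 23.3 tip [0.039  0.0571] 0.0188 front [0.0478 0.0571] body [0.0336 0.0573] 0.107 lean 28.59 yaw 12.96 q [ 0.67  0.81 -1.01  2.13  1.72  0.55  0.23] F [-7.  -3.7] 0.2
```

Call:
send_rows --plan '[{"dp": [0.001, 0.0002, 0], "twist": [0, 0, 0], "hand": 0.0878}, {"dp": [0.0024, 0.0006, 0], "twist": [0, 0, 0], "hand": 0.0878}, {"dp": [0.0024, 0.0006, 0], "twist": [0, 0, 0], "hand": 0.0878}]'

```text
time: 23.6
position: [0.5951, 0.0232, 0.0887]
eef_rot: [[-0.857, -0.224, 0.465], [-0.198, 0.975, 0.104], [-0.476, -0.003, -0.879]]
force: [-18.1, -10.2, 11.9]
finger_gap: 0.0878
gripper_force: 9.7
```

```bash
python3 -c "
from h import *
st()"
```

```text
t 23.6 tip [0.0394 0.0572] 0.0184 front [0.0482 0.0572] body [0.0343 0.0574] 0.107 lean 28.45 yaw 12.96 q [ 0.66  0.81 -1.    2.13  1.72  0.55  0.23] F [-19.9  -5.9] 11.9
```

Call:
send_rows --plan '[{"dp": [-0.004, -0.0009, 0], "twist": [0, 0, 0], "hand": 0.0878}, {"dp": [-0.02, -0.0046, 0], "twist": [0, 0, 0], "hand": 0.0878}, {"dp": [-0.045, -0.0104, 0], "twist": [0, 0, 0], "hand": 0.0878}, {"dp": [-0.07, -0.0162, 0.01], "twist": [0, 0, 0], "hand": 0.0878}, {"dp": [-0.08, -0.0185, 0.04], "twist": [0, 0, 0], "hand": 0.0878}, {"dp": [-0.08, -0.0185, 0.08], "twist": [0, 0, 0], "hand": 0.0878}, {"dp": [-0.08, -0.0185, 0.12], "twist": [0, 0, 0], "hand": 0.0878}, {"dp": [-0.08, -0.0185, 0.15], "twist": [0, 0, 0], "hand": 0.0878}, {"dp": [-0.08, -0.0185, 0.15], "twist": [0, 0, 0], "hand": 0.0878}]'

```text
time: 24.5
position: [0.5207, 0.0079, 0.2452]
eef_rot: [[-0.85, -0.227, 0.476], [-0.199, 0.974, 0.11], [-0.488, -0.001, -0.873]]
force: [1.2, 0.5, 0.0]
finger_gap: 0.0876
gripper_force: 0.0
```

Run:
```python
from h import *
st(); c=env.calibration("wrist"); a=env.grab_frame("wrist"); s=env.calibration("scene"); b=env.grab_frame("scene"); cv2.imwrite("pics/w8.png",a); cv2.imwrite("pics/s8.png",b); np.save("w8.npy",c)
for n,k in (("wrist",c),("scene",s)):
  for qn in ("tray","tray_corner","corner"):
    for r in env.tip_of(qn,n)[:2]: print(n,qn,round(r["conf"],2),np.round(r["point"],1),(fx(onz(k,r["point"],.008)[0])*1000).round(1))
p=proj(c,np.r_[O+RF@[.05,.055],.03])[0]; print(p)
h=cv2.resize(b[150:300,240:460],(440,300),interpolation=cv2.INTER_CUBIC)
w=cv2.resize(a[130:330,180:460],(448,320),interpolation=cv2.INTER_CUBIC)
o=np.zeros((320,780,3),np.uint8); o[:300,:332]=h[:, 50:382]; o[:320,332:780]=w; cv2.imwrite("pics/m8.png",o)
```

```text
t 24.5 tip [-0.0355  0.0592] 0.1753 front [-0.0268  0.0592] body [-0.0419  0.0593] 0.263 lean 29.23 yaw 13.11 q [ 1.01  0.43 -1.3   2.21  1.    0.45  0.8 ] F [1.2 0.2] 0.0
wrist tray 0.66 [316.6 200.6] [101.2  52. ]
scene tray 0.77 [166.1 236.3] [-411.4 -186.5]
scene tray 0.73 [316.7 128.3] [-308.5  425.7]
scene tray_corner 0.94 [202.  221.9] [-364.8 -101.8]
scene tray_corner 0.67 [340.9 115.6] [-273.3  532.7]
scene corner 0.88 [422.1 234.3] [152. 130.]
scene corner 0.19 [347.9 193.5] [-81.8 182.4]
[318.26203386 184.31712774]
```

View pics/m8.png

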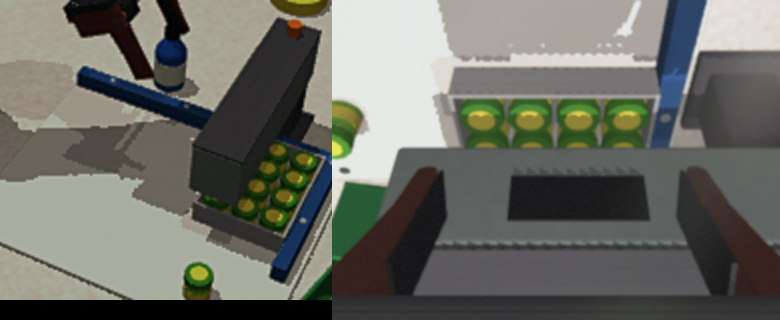

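Run:
```python
from h import *
c=np.load("w8.npy",allow_pickle=True).item()
f=lambda L:(np.array(L,float)-[332,0])/1.6+[180,130]
for nm,L,z in (("base",[(456,68),(655,66)],.008),("rim",[(450,96),(657,95)],.038),("rail base",[(668,0),(654,68)],.008)):
    P=onz(c,f(L),z); P=np.array([fx(k) for k in P]); d=P[1]-P[0]; print(nm,(P*1000).round(1).tolist(),np.linalg.norm(d).round(4),"slope deg",np.degrees(np.arctan2(d[0],d[1])).round(2))
a=cv2.imread("pics/w8.png"); g=cv2.cvtColor(a,cv2.COLOR_BGR2GRAY).astype(float)
# bottom edge of near wall: strongest bright->dark step per column
cols=np.arange(265,375,4); r=[165+np.argmin(np.diff(cv2.GaussianBlur(g,(3,3),0)[165:182,u])) for u in cols]
P=np.array([fx(k) for k in onz(c,np.c_[cols,np.array(r)+.5],.008)]); m=np.abs(P[:,0]-np.median(P[:,0]))<.006
k=np.polyfit(P[m,1],P[m,0],1); print("edge",m.sum(),"slope deg",np.degrees(k[0]).round(2),"x@y=.055",np.polyval(k,.055).round(4))
# blue left edge and tray right end near the wall row
for row in (168,172,176,180,184,188): 
    b=a[row].astype(int); u=np.nonzero((b[:,0]-b[:,2]>35)&(np.arange(640)>360)&(np.arange(640)<420))[0]; print(row,u.min() if len(u) else None,u.max() if len(u) else None, a[row,372:392:2].tolist() if row in(176,184) else "")
```

```text
base [[51.8, -18.4], [49.2, 130.9]] 0.1493 slope deg -0.97
rim [[51.5, -18.1], [49.9, 128.4]] 0.1465 slope deg -0.61
rail base [[-8.6, 131.0], [51.2, 130.4]] 0.0598 slope deg 90.53
edge 28 slope deg -0.21 x@y=.055 0.0499
168 387 403 
172 387 402 
176 386 401 [[115, 114, 118], [116, 116, 119], [115, 114, 118], [116, 116, 119], [117, 117, 120], [102, 99, 100], [59, 42, 32], [93, 61, 38], [112, 73, 48], [122, 79, 51]]
180 385 400 
184 385 399 [[117, 117, 120], [117, 117, 120], [116, 116, 120], [117, 117, 120], [117, 117, 120], [117, 117, 120], [105, 91, 85], [135, 86, 54], [136, 87, 55], [136, 88, 56]]
188 385 398
```

The tray's near wall is at x = 49.9 mm (50 wanted), its slope is −0.2°, and there is no visible gap to the rail. I'm handing in.

```bash
python3 -c "
from plant import env
print(env.close_job())"
```

```text
the job is handed in; nothing more can be done
None
```

I handed the job in with the tray in the fence corner: in the last picture its near side was at 49.9 mm (50 is fully home), about 0.2° off square, with no visible gap to the rail; the judge returned no verdict.

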